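# Unload the axle-block drill jig

### The arm

A 6-joint arm with a two-finger parallel gripper is mounted at the origin on the work surface. World frame = base frame: x ahead of the robot, y to its left, z up, the work surface at z = 0. Lengths are in m, angles in rad, forces in N, time in s.
With the tool pointing down it reaches from about 0.375 to 0.75 m from the base axis. Payload 9 kg.
Tool frame: the origin (TCP) lies between the finger pads; the fingertips stand ahead of it and the grasp point (between the pads) lies 8 mm behind it (bot.tcp_to_tips is the z of the fingertips in the tool frame, in m); z points along the fingers, y is the direction in which the jaws open and shut (so a half turn about z gives the same grasp; the last joint's range is limited). The gripper opens to 85 mm and grips with 20 to 120 N. Pads are 22 mm wide; open, the fingers measure 114 mm over their backs; the gripper's body (76 mm by 85 mm) begins 54 mm behind the grasp point. The pads swing forward as they close: fully open they stand 13 mm farther back than shut.
Start: joints at [-1.467, 0.104, 0.097, 1.564, 0, 1.353], TCP at [0.19, -0.569, 0.242] pointing down, gripper open.
Joint ranges: [-2.99, 2.99], [-0.84, 1.86], [-1.1, 1.16], [-1.84, 2.11], [-1.51, 1.56], [-3.14, 3.14]. Speed limits (rad/s): [2.22, 2.22, 2.57, 3.14, 3.14, 3.14].

### API

Orientations are given as a rotation vector (axis times angle).
In Python, from workcell import bot gives the robot as it stands.
- The arm moves only by the tool step_arm, never from a script. Its argument "targets" is a list that holds one entry, the list of rows, each a list of 7 numbers: the shift along the world's x, y, z scaled (see below), then the turn, a rotation vector about the world's x, y, z scaled (see below), then the gripper's target within -1 to 1 (fully open at 1, half-way at 0, shut at -1). A call has 1 to 12 rows; each row is the pose to reach, as a shift and turn from the pose commanded when the call began; what a row does not reach only later rows make up. The controller multiplies each number of a shift by 500 mm and each number of a turn by pi/2 rad. A row lasts 1/10 s, in which the tool goes at most 50 mm and 8.59 degrees, less where a joint would pass 70% of its speed; a pose out of reach is approached as far as the arm can. A call with a number of a shift or a turn outside -1 to 1 is refused whole. A call with a gripper value outside its range is refused whole. The fingers move at their own pace and stop on an object; "newtons" is the grip in N (left out, the last holds). Time passes only in rows, so rows that repeat a pose let the fingers close. It gives the time, the measured TCP pose, the force and the opening at its end, in the units of the state.
- bot.state(): the state, without advancing time (a new reading comes with each control period).
- bot.camera(name): name is "scene" or "top" or "wrist"; returns a dict with "frame" (420x560x3 uint8, red, green, blue), "range_z" (420x560 float32, m along the optical axis (not along the pixel's ray), 0 where there is no reading), "mtx" (3x3 intrinsics, pixels), "dist_coeffs" ([k1, k2, p1, p2, k3] as OpenCV has them; the pictures are not rectified), "R" (3x3) and "t" (3): a world point X has camera coordinates R X + t; the wrist camera has in their place "mount" (4x4, takes a point from camera to tool coordinates, whose origin is the TCP and whose axes are the flange's). Camera axes: x right, y down, z forward; pixel columns grow to the right and rows downward; lengths in m; the calibration is good to about 2 mm. A picture is of the moment at which its call begins: read the wrist's pose just before it.
- bot.hand_in(): hands the job in, once; it reports no verdict.
The state is a dict: "clock": time; "q": joint angles; "qd": joint speeds; "joint_efforts": joint torques, N m; "position": TCP position; "eef_rot": TCP orientation; "contact_force": force on the tool from outside, world axes, zero at the start; "ft_torque": the same for the moment, N m; "grip_width": opening from 0.0 (shut) to 1.0 (fully open).
Only numpy, scipy, OpenCV 4.12 (cv2) and the standard library are available. Lean on these libraries where they do the work, as an engineer would, in place of code of your own. Each camera call takes 0.05 s, during which the arm holds its last target.

### The job

The axle blocks in the drill jig are drilled: lift the jig plate straight up off its locating pins, keeping it level, and lay it flat and lengthwise in the middle of the black rubber mat. Then eject every block by raising the knockout rod under it with its red knob, put all the blocks on the floor of the yellow tray side by side (none on top of another), and push the rods back fully down so that the jig is ready for the next load. Leave everything else on the bench where it is.

Things in the scene. Friction and masses are not known exactly. Their poses are not given: they have to be found in the camera images.
- jig: Drill jig fixed to the bench: blue base and legs under a dark steel nest block 72 (x) x 270 (y) mm. Origin on the bench under the nest block's middle; z up, y along its row of four pockets, -x towards the red knobs. Pockets 0 to 3 at x = 0, y = -90, -30, +30, +90 mm, each 42 (x) x 32 (y) x 33 mm deep, with a 16 mm hole in the floor for the knockout rod.
- jig_top (a point): Middle of the nest block's top face, 96 mm above the bench. Two upright steel locating pins of 8 mm diameter stand 25 mm above this face at (x, y) = (+27, +123) and (-27, -123) mm of the jig.
- plate_grip (a point): Centre of the jig plate's grip, 34 mm above the plate's underside. Aluminium plate 76 (x) x 270 (y) x 8 mm, 0.45 kg +-20 %, four windows, 10 mm square pin holes at (27, 123) and (-27, -123) mm. Grip: black upright block in its middle, 50 (x) x 16 (y) mm, rising 46 mm above the plate. Starts on the nest block over the pins, trapping the blocks; same axes as the jig then.
- mat: Black rubber parking mat fixed to the bench, 320 (x) x 140 (y) x 4 mm; origin at the centre of its underside. The plate is to lie on it lengthwise (the plate's y along the mat's x, either way round).
- tray: Yellow open parts tray, loose, 0.6 kg, 240 (x) x 140 (y) x 24 mm high outside, walls and floor 3 mm thick; origin at the centre of its underside.
- rod0 (a joint): Height of knockout rod 0 in m: 0 fully down (tip 4 mm below the pocket floor), 0.028 fully up (tip 24 mm above the pocket floor, so that a block stands 23 mm proud of the nest top). It slides straight up and down with about 5 N of friction and stays where it is left; starts within 3 mm of fully down.
- rod0_knob (a point): Centre of the red knob of knockout rod 0: an upright 18 mm diameter, 30 mm tall cylinder with a 22 mm diameter, 6 mm thick head on top of it (head top 19 mm above this point). It stands 85 mm in front (-x) of pocket 0's centre on an arm from the rod, with this point 62 mm above the bench when the rod is down; it moves up and down with the rod.
- rod1 (a joint): Height of knockout rod 1 in m: 0 fully down (tip 4 mm below the pocket floor), 0.028 fully up (tip 24 mm above the pocket floor, so that a block stands 23 mm proud of the nest top). It slides straight up and down with about 5 N of friction and stays where it is left; starts within 3 mm of fully down.
- rod1_knob (a point): Centre of the red knob of knockout rod 1: an upright 18 mm diameter, 30 mm tall cylinder with a 22 mm diameter, 6 mm thick head on top of it (head top 19 mm above this point). It stands 85 mm in front (-x) of pocket 1's centre on an arm from the rod, with this point 62 mm above the bench when the rod is down; it moves up and down with the rod.
- rod2 (a joint): Height of knockout rod 2 in m: 0 fully down (tip 4 mm below the pocket floor), 0.028 fully up (tip 24 mm above the pocket floor, so that a block stands 23 mm proud of the nest top). It slides straight up and down with about 5 N of friction and stays where it is left; starts within 3 mm of fully down.
- rod2_knob (a point): Centre of the red knob of knockout rod 2: an upright 18 mm diameter, 30 mm tall cylinder with a 22 mm diameter, 6 mm thick head on top of it (head top 19 mm above this point). It stands 85 mm in front (-x) of pocket 2's centre on an arm from the rod, with this point 62 mm above the bench when the rod is down; it moves up and down with the rod.
- rod3 (a joint): Height of knockout rod 3 in m: 0 fully down (tip 4 mm below the pocket floor), 0.028 fully up (tip 24 mm above the pocket floor, so that a block stands 23 mm proud of the nest top). It slides straight up and down with about 5 N of friction and stays where it is left; starts within 3 mm of fully down.
- rod3_knob (a point): Centre of the red knob of knockout rod 3: an upright 18 mm diameter, 30 mm tall cylinder with a 22 mm diameter, 6 mm thick head on top of it (head top 19 mm above this point). It stands 85 mm in front (-x) of pocket 3's centre on an arm from the rod, with this point 62 mm above the bench when the rod is down; it moves up and down with the rod.
- block0_mid (a point): Centre of axle block 0: a brass-coloured block 40 (x) x 30 (y) x 32 (z) mm with a blind black bore in its top, 0.11 kg +-30 %. It sits in pocket 0 at the start, its top 1 mm below the nest top, with no room for fingers round it; it may be absent (the pocket is then empty).
- block1_mid (a point): Centre of axle block 1: a brass-coloured block 40 (x) x 30 (y) x 32 (z) mm with a blind black bore in its top, 0.11 kg +-30 %. It sits in pocket 1 at the start, its top 1 mm below the nest top, with no room for fingers round it; it may be absent (the pocket is then empty).
- block2_mid (a point): Centre of axle block 2: a brass-coloured block 40 (x) x 30 (y) x 32 (z) mm with a blind black bore in its top, 0.11 kg +-30 %. It sits in pocket 2 at the start, its top 1 mm below the nest top, with no room for fingers round it; it may be absent (the pocket is then empty).
- block3_mid (a point): Centre of axle block 3: a brass-coloured block 40 (x) x 30 (y) x 32 (z) mm with a blind black bore in its top, 0.11 kg +-30 %. It sits in pocket 3 at the start, its top 1 mm below the nest top, with no room for fingers round it; it may be absent (the pocket is then empty).
- spray: Bystander: spray can standing upright, 56 mm diameter, 170 mm tall; not part of the job.
- bolts: Bystander: glass jar of bolts, 66 mm diameter, 75 mm tall; not part of the job.
- wrench: Bystander: open-ended wrench lying flat on the bench; not part of the job.
- driver: Bystander: screwdriver lying on the bench; not part of the job.
- sparkplug: Bystander: spark plug standing upright, 25 mm diameter, 70 mm tall; not part of the job.
- partbox: Bystander: closed cardboard box 90 x 70 x 50 mm; not part of the job.

How it is judged:
By the outcome, as a careful person would: the job done as asked, in the order asked, and still so for the second after the job is handed in, with the robot touching nothing.
Of block0, block1, block2, block3 only 3 to 4 are there at a start; the rules pass over those that are not, and their reading is None.
At some moment in a run one of plate, tray may be knocked a few centimetres aside while the robot is not near it.
Once in a run the grip may slacken for a moment while it holds something.
It also fails if it takes over 210 s, if anything falls off the work surface, if the arm or the gripper's body presses on something with over 40 N, if the wrist force passes 120 N, or if a joint passes its speed limit or range.

## Working session

There is one attempt and no reset: what is moved stays moved. The work goes in short steps, Python scripts to look and compute and a tool call to move; the robot and the scene stay as the last step left them, time stands still between calls to the robot, and variables do not carry over. Pictures are saved under pics/ and viewed, and the job is handed in when it is done.

Besides the shell and the picture viewer there is one more tool, called after "Call:" in YAML: its name, and indented under it one key for each argument. step_arm: Moves the arm, as the interface text tells. Its arguments: {"type":"object","properties":{"targets":{"type":"array","items":{"type":"array","items":{"type":"array","items":{"type":"number"}}}},"newtons":{"type":"number"}},"required":["targets"]}

```bash
mkdir -p pics; ls
cat > h.py <<'E'
from workcell import bot
import numpy as np, cv2
from scipy.spatial.transform import Rotation as Rn
def cam(name):
    s=bot.state(); c=bot.camera(name); 
    if name=="wrist":
        T=np.eye(4); T[:3,:3]=Rn.from_rotvec(s["eef_rot"]).as_matrix(); T[:3,3]=s["position"]
        M=T@np.array(c["mount"]); c["R"]=M[:3,:3].T; c["t"]=-M[:3,:3].T@M[:3,3]
    c["R"]=np.array(c["R"]); c["t"]=np.array(c["t"]).ravel(); c["mtx"]=np.array(c["mtx"]); c["dist_coeffs"]=np.array(c["dist_coeffs"],float)
    return c
def save(c,n): cv2.imwrite(f"pics/{n}.png",c["frame"][:,:,::-1])
def ray(c,uv):
    uv=np.atleast_2d(np.array(uv,float))
    p=cv2.undistortPoints(uv[:,None],c["mtx"],c["dist_coeffs"])[:,0]
    d=np.c_[p,np.ones(len(p))]@c["R"]; o=-c["R"].T@c["t"]
    return o,d
def toplane(c,uv,z):
    o,d=ray(c,uv); return o+d*((z-o[2])/d[:,2])[:,None]
def proj(c,X):
    X=np.atleast_2d(np.array(X,float)); 
    return cv2.projectPoints(X,cv2.Rodrigues(c["R"])[0],c["t"],c["mtx"],c["dist_coeffs"])[0][:,0]
def cloud(c):
    h,w=c["range_z"].shape; u,v=np.meshgrid(np.arange(w),np.arange(h))
    p=cv2.undistortPoints(np.c_[u.ravel(),v.ravel()].astype(float)[:,None],c["mtx"],c["dist_coeffs"])[:,0]
    z=c["range_z"].ravel(); P=np.c_[p,np.ones(len(p))]*z[:,None]
    W=(P-c["t"])@c["R"]; W[z<=0]=np.nan
    return W.reshape(h,w,3)
def st():
    s=bot.state(); print("t",round(s["clock"],2),"pos",np.round(s["position"],4),"rv",np.round(s["eef_rot"],3),"F",np.round(s["contact_force"],1),"grip",round(s["grip_width"],3)); return s
E
python3 - <<'E'
from h import *
s=st(); print(s, bot.tcp_to_tips)
for n in ("scene","top","wrist"):
    c=cam(n); save(c,n+"0"); print(n,c["mtx"],c["dist_coeffs"],c["R"],c["t"])
E
```

```text
pics
t 0.0 pos [ 0.1897 -0.5689  0.2415] rv [-3.1   -0.503 -0.   ] F [ 0.7  0.3 -0.1] grip 0.997
{'clock': 0.0, 'q': array([-1.46669663e+00,  1.04691018e-01,  9.64392230e-02,  1.56389269e+00,
       -8.89193171e-06,  1.35308814e+00]), 'qd': array([-8.25240010e-04, -3.35011998e-04, -9.75418610e-04,  1.39789143e-03,
       -8.41809469e-05,  3.04205747e-04]), 'joint_efforts': array([ 4.80476010e-03, -5.56925011e+01,  5.03653908e+01,  1.68659887e-02,
        1.58811179e-05, -2.76845128e-06]), 'position': array([ 0.18973637, -0.56886557,  0.24151063]), 'eef_rot': array([-3.09968318e+00, -5.03100543e-01, -1.06238267e-04]), 'contact_force': array([ 0.71742215,  0.3198994 , -0.10962189]), 'ft_torque': array([ 0.01790132, -0.01401127, -0.02271963]), 'grip_width': 0.9968398633273199} 0.011
scene [[521.90820026   0.         276.95808347]
 [  0.         521.90820026 209.78848253]
 [  0.           0.           1.        ]] [-0.13964477  0.          0.          0.          0.        ] [[-0.51189711  0.85898808  0.01004135]
 [ 0.68533489  0.41540385 -0.59812685]
 [-0.51795505 -0.29929772 -0.80133853]] [ 0.30574293 -0.36983304  1.63908025]
top [[498.0822465    0.         275.00360562]
 [  0.         498.0822465  210.37753795]
 [  0.           0.           1.        ]] [-0.03168498  0.          0.          0.          0.        ] [[-0.01597422 -0.99987064 -0.00187691]
 [-0.97957574  0.01602623 -0.20043586]
 [ 0.20044002 -0.00136323 -0.97970503]] [0.00713022 0.60346849 1.15902892]
wrist [[295.70536064   0.         281.92852363]
 [  0.         295.70536064 210.827692  ]
 [  0.           0.           1.        ]] [-0.02553885  0.          0.          0.          0.        ] [[ 0.31826226 -0.94800154 -0.00148816]
 [-0.89783453 -0.30192339  0.32052368]
 [-0.30430625 -0.10067447 -0.94723933]] [-0.59961785 -0.04304257  0.38056625]
```

View pics/scene0.png

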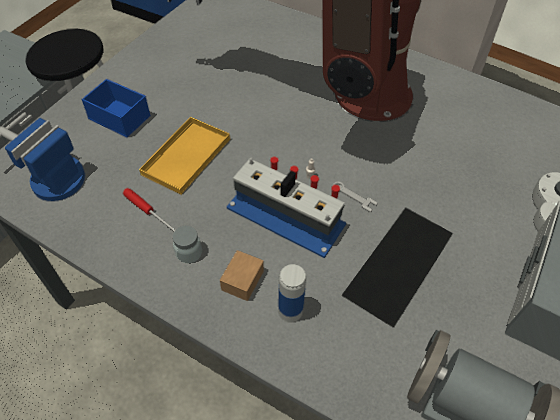

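View pics/top0.png

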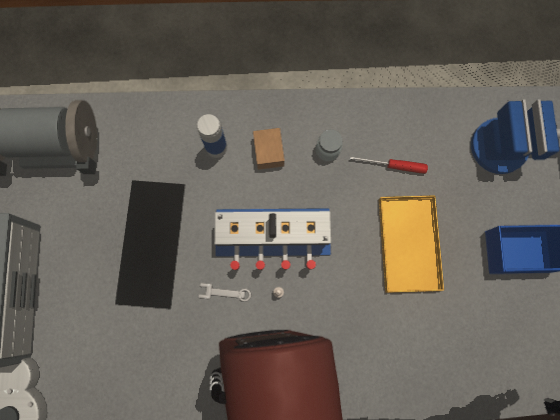

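View pics/wrist0.png

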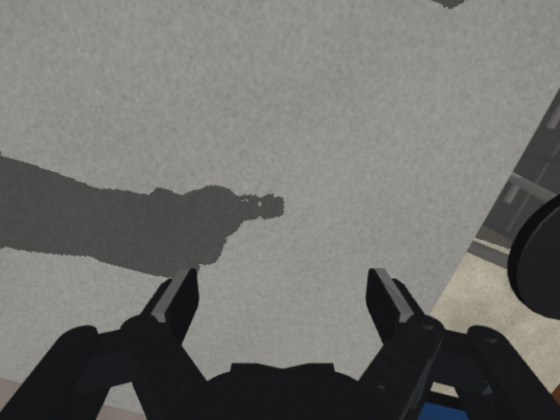

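The top view shows the jig with its plate around (272,228), the red knobs at row ~265, the mat around (150,245) and the tray around (411,245). Next I'll measure them.

```bash
cat > meas.py <<'E'
from h import *
c=cam("top"); f=c["frame"]; W=cloud(c)
hsv=cv2.cvtColor(f,cv2.COLOR_RGB2HSV)
def rect(mask,z,name,amin=100):
    cs,_=cv2.findContours(mask.astype(np.uint8),cv2.RETR_EXTERNAL,cv2.CHAIN_APPROX_NONE)
    for k in cs:
        if cv2.contourArea(k)<amin: continue
        P=toplane(c,k[:,0].astype(float),z)[:,:2]
        (cx,cy),(w,h),a=cv2.minAreaRect((P*1000).astype(np.float32))
        print(name,"c",round(cx,1),round(cy,1),"size",round(w,1),round(h,1),"ang",round(a,2))
H,S,V=[hsv[...,i].astype(int) for i in range(3)]
Z=W[...,2]
X,Y=W[...,0],W[...,1]
near=(X>0.3)&(X<0.85)&(abs(Y)<0.5)
rect((V<45)&near&(Z<0.02),0.004,"mat",1500)
rect((H>12)&(H<32)&(S>140)&near&(Z<0.05),0.024,"tray",1500)
rect((Z>0.098)&(Z<0.112)&near&(abs(Y)<0.2)&(S<60),0.104,"plate",500)
rect((Z>0.13)&(Z<0.17)&near&(abs(Y)<0.2)&(X<0.65),0.15,"grip",20)
red=((H<8)|(H>172))&(S>150)&(V>90)&(X<0.55)&near
cs,_=cv2.findContours(red.astype(np.uint8),cv2.RETR_EXTERNAL,cv2.CHAIN_APPROX_NONE)
for k in cs:
    m=np.zeros(Z.shape,np.uint8); cv2.drawContours(m,[k],-1,1,-1); m=m>0
    print("red",cv2.contourArea(k),k[:,0].mean(0), np.nanpercentile(Z[m],[50,90,98]), np.nanmedian(X[m]),np.nanmedian(Y[m]))
cv2.imwrite("pics/topz.png",cv2.resize(f[190:310,190:350,::-1],None,fx=5,fy=5,interpolation=cv2.INTER_CUBIC))
d=cam("scene"); cv2.imwrite("pics/scz.png",cv2.resize(d["frame"][140:260,220:380,::-1],None,fx=5,fy=5,interpolation=cv2.INTER_CUBIC))
E
python3 meas.py
```

```text
mat c 536.9 315.4 size 137.8 317.3 ang 84.96
tray c 523.1 -339.5 size 240.2 144.5 ang 0.79
plate c 554.0 4.7 size 268.1 76.8 ang 89.72
grip c 551.9 3.7 size 15.8 50.3 ang 89.06
red 41.0 [285.09090909 264.45454545] [0.08272135 0.08598748 0.08699769] 0.4685222851699946 -0.02413608688995629
red 42.0 [259.86363636 264.54545455] [0.08200237 0.08501917 0.08645995] 0.46867955071036826 0.0348559489739788
red 46.0 [234.54545455 264.95454545] [0.0825151  0.08471613 0.0861773 ] 0.4694942682319929 0.09404113203371568
red 46.0 [310.5        264.09090909] [0.08276971 0.08561602 0.08816537] 0.468708921928073 -0.0848933210353451
```

```bash
ls pics
```

```text
scene0.png
scz.png
top0.png
topz.png
wrist0.png
```

View pics/topz.png

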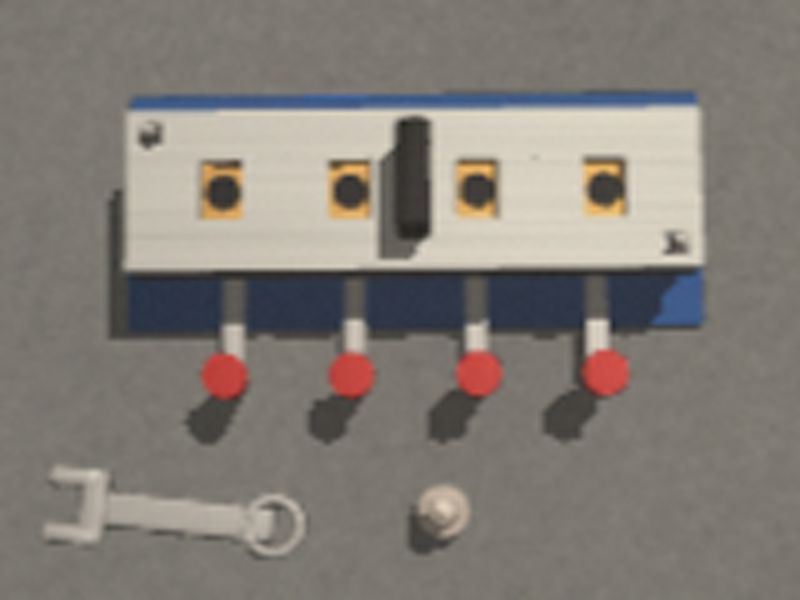

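View pics/scz.png

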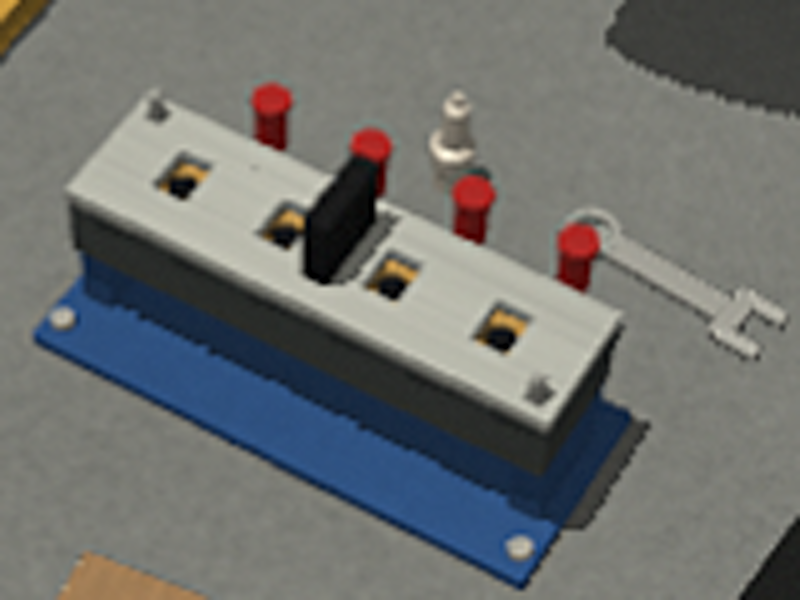

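All four pockets show brass around a black bore, so four blocks are present. The jig yaw is about -0.3° and the plate grip is near (0.553, 0.004). I'll move above the grip in two calls, turning to yaw 180°.

Call:
step_arm:
  targets:
    - [[0.1,0.15,0,0,0,0.25,1],[0.2,0.3,0,0,0,0.5,1],[0.3,0.45,0,0,0,0.7,1],[0.36,0.58,0,0,0,0.89,1],[0.36,0.58,0,0,0,0.89,1],[0.36,0.58,0,0,0,0.89,1],[0.36,0.58,0,0,0,0.89,1],[0.36,0.58,0,0,0,0.89,1],[0.36,0.58,0,0,0,0.89,1],[0.36,0.58,0,0,0,0.89,1],[0.36,0.58,0,0,0,0.89,1]]

```text
clock: 1.35
position: [0.3698, -0.2791, 0.2423]
eef_rot: [2.049, 2.381, 0.0]
contact_force: [0.7, -0.4, 0.5]
grip_width: 1.001
```

```bash
python3 -c "
from h import *
s=st(); print(Rn.from_rotvec(s['eef_rot']).as_matrix().round(4), s['q'])"
```

```text
t 1.35 pos [ 0.3698 -0.2791  0.2423] rv [2.049 2.381 0.   ] F [ 0.7 -0.4  0.5] grip 1.001
[[-1.493e-01  9.888e-01  1.000e-04]
 [ 9.888e-01  1.493e-01 -0.000e+00]
 [-1.000e-04  1.000e-04 -1.000e+00]] [-9.29965392e-01 -3.15867000e-01 -2.95674446e-01  1.59089436e+00
  4.31325395e-05  4.90927739e-01]
```

Call:
step_arm:
  targets:
    - [[0.09,0.14,0,0,0,0.25,1],[0.18,0.28,0,0,0,0.5,1],[0.27,0.42,0,0,0,0.7,1],[0.366,0.566,0,0,0,0.901,0.2],[0.366,0.566,0,0,0,0.901,0.2],[0.366,0.566,0,0,0,0.901,0.2],[0.366,0.566,0,0,0,0.901,0.2],[0.366,0.566,0,0,0,0.901,0.2],[0.366,0.566,0,0,0,0.901,0.2],[0.366,0.566,0,0,0,0.901,0.2],[0.366,0.566,0,0,0,0.901,0.2]]

```text
clock: 2.45
position: [0.5528, 0.0038, 0.2422]
eef_rot: [-0.011, -3.141, -0.0]
contact_force: [0.1, -1.0, -0.7]
grip_width: 0.6
```

```bash
python3 -c "
from h import *
s=st(); print(Rn.from_rotvec(s['eef_rot']).as_matrix().round(4)[:,0])
c=cam('wrist'); save(c,'w1')
W=cloud(c);np.save('w1.npy',W)
for z0,z1 in((.142,.158),(.098,.11)):
  m=(W[...,2]>z0)&(W[...,2]<z1); print(m.sum(), np.nanpercentile(W[m][:,0],[1,50,99]),np.nanpercentile(W[m][:,1],[1,50,99]))
"
```

```text
t 2.45 pos [0.5528 0.0038 0.2422] rv [-0.011 -3.141 -0.   ] F [ 0.1 -1.  -0.7] grip 0.6
[-1.0e+00  7.3e-03  3.0e-04]
1596 [0.53031851 0.56303251 0.77418207] [-0.00440508  0.00633161  0.15052132]
18422 [0.51715873 0.55161491 0.59389677] [-0.1293182   0.0087033   0.13684632]
```

View pics/w1.png

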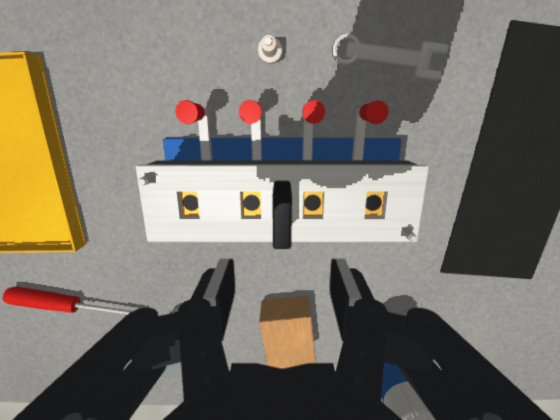

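The wrist view shows the plate corners at about (137,165), (428,165), (418,241) and (147,241), with the black grip at columns 273–292. I'll refine the position from these.

```bash
python3 -c "
from h import *
c=cam('wrist'); f=c['frame']; W=cloud(c)
m=(W[...,2]>.099)&(W[...,2]<.109)&(abs(W[...,1])<.16)&(abs(W[...,0]-.55)<.06)
k=max(cv2.findContours(m.astype(np.uint8),0,1)[0],key=cv2.contourArea)
P=toplane(c,k[:,0].astype(float),.104)[:,:2]*1000
print(cv2.minAreaRect(P.astype(np.float32)))
m=(W[...,2]>.14)&(W[...,2]<.16)&(abs(W[...,1])<.05)&(abs(W[...,0]-.55)<.05)
k=max(cv2.findContours(m.astype(np.uint8),0,1)[0],key=cv2.contourArea)
P=toplane(c,k[:,0].astype(float),.15)[:,:2]*1000
print(cv2.minAreaRect(P.astype(np.float32)), np.median(W[m],0))
"
```

```text
((554.6211547851562, 3.5551910400390625), (270.9877014160156, 77.09528350830078), 89.6159896850586)
((553.2177124023438, 3.4670610427856445), (15.478667259216309, 50.854652404785156), 88.94184875488281) [0.55211709 0.00314868 0.14976663]
```

Call:
step_arm:
  newtons: 70
  targets:
    - [[0.001,0,-0.08,0,0,0,0.2],[0.001,0,-0.16,0,0,0,0.2],[0.001,0,-0.2,0,0,0,0.2],[0.001,0,-0.24,0,0,0,0.2],[0.001,0,-0.24,0,0,0,0.2],[0.001,0,-0.24,0,0,0,-1],[0.001,0,-0.24,0,0,0,-1],[0.001,0,-0.24,0,0,0,-1],[0.001,0,-0.24,0,0,0,-1],[0.001,0,-0.24,0,0,0,-1],[0.001,0,-0.24,0,0,0,-1]]

```text
clock: 3.65
position: [0.5542, 0.0035, 0.1241]
eef_rot: [0.011, 3.139, -0.001]
contact_force: [-0.7, 0.4, 6.8]
grip_width: 0.176
```

Call:
step_arm:
  targets:
    - [[0,0,0.01,0,0,0,-1],[0,0,0.02,0,0,0,-1],[0,0,0.03,0,0,0,-1],[0,0,0.04,0,0,0,-1],[0,0,0.05,0,0,0,-1],[0,0,0.06,0,0,0,-1],[0,0,0.08,0,0,0,-1],[0,0,0.1,0,0,0,-1],[0,0,0.12,0,0,0,-1],[0,0,0.14,0,0,0,-1],[0,0,0.14,0,0,0,-1]]

```text
clock: 4.75
position: [0.5542, 0.0036, 0.1945]
eef_rot: [0.01, 3.139, -0.001]
contact_force: [0.5, 0.4, -5.8]
grip_width: 0.18
```

```bash
python3 -c "
from h import *
s=st(); print(s['ft_torque'])
d=cam('scene'); save(d,'s2'); cv2.imwrite('pics/s2z.png',cv2.resize(d['frame'][100:300,180:420,::-1],None,fx=3,fy=3))
"
```

```text
t 4.75 pos [0.5542 0.0036 0.1945] rv [ 1.000e-02  3.139e+00 -1.000e-03] F [ 0.5  0.4 -5.8] grip 0.18
[ 0.01242721 -0.00927281 -0.07498802]
```

View pics/s2z.png

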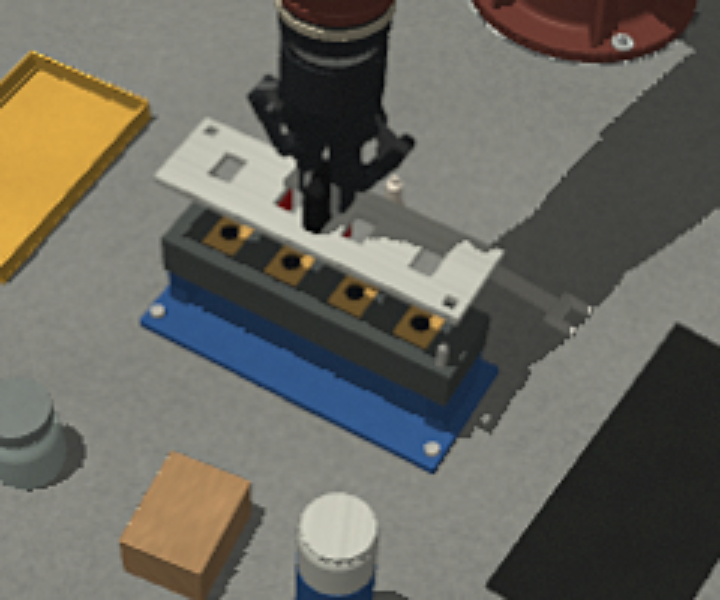

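Plate is off level, and all four blocks are seated. I'll cross-check the mat in the scene view.

```bash
python3 -c "
from h import *
for n in ('scene','top'):
  c=cam(n); W=cloud(c); V=c['frame'].max(2)
  m=(V<45)&(W[...,2]<.02)&(W[...,0]>.35)&(W[...,0]<.73)&(W[...,1]>.2)&(W[...,1]<.45)
  k=max(cv2.findContours(m.astype(np.uint8),0,1)[0],key=cv2.contourArea)
  P=toplane(c,k[:,0].astype(float),.004)[:,:2]*1000
  print(n,cv2.minAreaRect(P.astype(np.float32)))
"
```

```text
scene ((540.248779296875, 314.4358215332031), (138.90383911132812, 318.0655822753906), 84.75932312011719)
top ((536.2772216796875, 315.427978515625), (136.8076934814453, 314.9862060546875), 84.7305679321289)
```

Call:
step_arm:
  targets:
    - [[0,0.05,0,0,0,0.07,-1],[0,0.1,0,0,0,0.15,-1],[-0.01,0.16,0,0,0,0.23,-1],[-0.01,0.22,0,0,0,0.31,-1],[-0.02,0.28,0,0,0,0.39,-1],[-0.02,0.34,0,0,0,0.47,-1],[-0.02,0.4,0,0,0,0.55,-1],[-0.03,0.45,0,0,0,0.64,-1],[-0.032,0.5,0,0,0,0.73,-1],[-0.032,0.55,0,0,0,0.81,-1],[-0.032,0.6,0,0,0,0.89,-1],[-0.032,0.623,0,0,0,0.946,-1]]

```text
clock: 6.1
position: [0.5365, 0.3171, 0.1913]
eef_rot: [2.125, -2.313, -0.002]
contact_force: [0.3, -0.5, -4.9]
grip_width: 0.179
```

```bash
cat > plate.py <<'E'
from h import *
import sys
s=st(); R=Rn.from_rotvec(s['eef_rot']).as_matrix(); print('tool yaw',np.degrees(np.arctan2(R[1,0],R[0,0])))
for n in ('scene','top'):
  c=cam(n); save(c,n+sys.argv[1]); W=cloud(c); 
  m=(W[...,0]>.35)&(W[...,0]<.75)&(W[...,1]>.2)&(W[...,1]<.45)&(c['frame'].min(2)>110)&(W[...,2]<.3)
  m=cv2.morphologyEx(m.astype(np.uint8),cv2.MORPH_OPEN,np.ones((3,3)))>0
  Q=W[m]; z=np.median(Q[:,2]); print(n,m.sum(),'z',z)
  A=np.c_[Q[:,:2],np.ones(len(Q))]; print('tilt',np.linalg.lstsq(A,Q[:,2],rcond=None)[0][:2])
  for zz in (z,):
    k=np.vstack([q for q in cv2.findContours(m.astype(np.uint8),0,1)[0] if len(q)>8])
    P=toplane(c,k[:,0].astype(float),zz)[:,:2]*1000
    print(n,cv2.minAreaRect(P.astype(np.float32)))
E
python3 plate.py 3
```

```text
t 6.1 pos [0.5365 0.3171 0.1913] rv [ 2.125e+00 -2.313e+00 -2.000e-03] F [ 0.3 -0.5 -4.9] grip 0.179
tool yaw -94.86122513361246
scene 8009 z 0.0008789640340607995
tilt [-0.01184658 -0.05406652]
scene ((541.0460205078125, 324.80718994140625), (250.4746856689453, 420.7950134277344), 89.95942687988281)
top 5797 z 0.003069337792209751
tilt [-0.16462262  0.51778313]
top ((549.3731689453125, 322.8200988769531), (400.5765686035156, 246.9912872314453), 0.9165669679641724)
```

```bash
sed -i 's/(W\[...,2\]<.3)/(W[...,2]<.25)\&(W[...,2]>float(sys.argv[2]))/' plate.py; python3 plate.py 3b 0.12
```

```text
t 6.2 pos [0.5365 0.3166 0.1912] rv [ 2.121e+00 -2.316e+00 -2.000e-03] F [-0.9 -0.8 -5.1] grip 0.176
tool yaw -95.0161028531612
scene 1514 z 0.17104196880641775
tilt [-0.00708116 -0.01259951]
scene ((580.7737426757812, 314.6629943847656), (77.02059936523438, 185.83116149902344), 85.33724212646484)
top 2020 z 0.17253352160209579
tilt [-0.00179237 -0.00839261]
top ((535.5503540039062, 317.5457763671875), (76.32044982910156, 269.9049072265625), 84.94515228271484)
```

View pics/top3b.png

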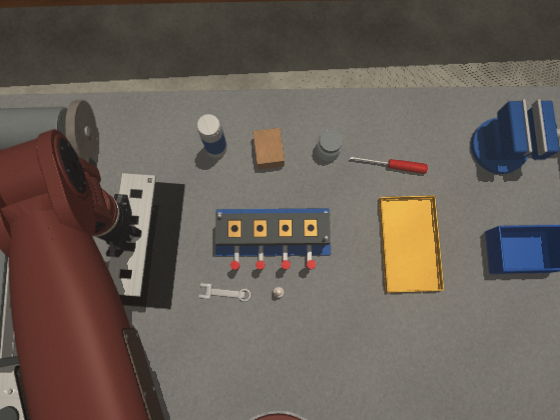

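View pics/scene3b.png

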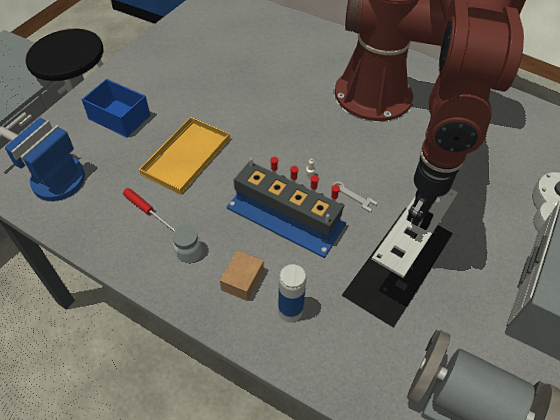

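Call:
step_arm:
  targets:
    - [[0.003,-0.002,-0.06,0,0,0,-1],[0.003,-0.002,-0.12,0,0,0,-1],[0.003,-0.002,-0.18,0,0,0,-1],[0.003,-0.002,-0.23,0,0,0,-1],[0.003,-0.002,-0.26,0,0,0,-1],[0.003,-0.002,-0.28,0,0,0,-1],[0.003,-0.002,-0.295,0,0,0,-1],[0.003,-0.002,-0.305,0,0,0,-1],[0.003,-0.002,-0.31,0,0,0,-1],[0.003,-0.002,-0.313,0,0,0,-1],[0.003,-0.002,-0.313,0,0,0,-1]]

```text
clock: 7.4
position: [0.539, 0.3144, 0.0362]
eef_rot: [-2.118, 2.32, -0.0]
contact_force: [0.1, -0.4, -5.1]
grip_width: 0.175
```

Call:
step_arm:
  targets:
    - [[-0.002,0,-0.002,0,0,0,-1],[-0.002,0,-0.004,0,0,0,-1],[-0.002,0,-0.006,0,0,0,-1],[-0.002,0,-0.007,0,0,0,-1],[-0.002,0,-0.008,0,0,0,-1],[-0.002,0,-0.009,0,0,0,-1],[-0.002,0,-0.009,0,0,0,-1]]

```text
clock: 8.1
position: [0.5377, 0.3142, 0.0322]
eef_rot: [2.118, -2.32, 0.0]
contact_force: [-4.9, -3.9, 2.9]
grip_width: 0.176
```

Contact. Now release slowly and lift straight up.

Call:
step_arm:
  targets:
    - [[0,0,0,0,0,0,-0.5],[0,0,0,0,0,0,-0.3],[0,0,0,0,0,0,0],[0,0,0,0,0,0,0],[0,0,0,0,0,0,0],[0,0,0.04,0,0,0,0],[0,0,0.1,0,0,0,0],[0,0,0.2,0,0,0,0],[0,0,0.3,0,0,0,0],[0,0,0.4,0,0,0,0],[0,0,0.42,0,0,0,0]]

```text
clock: 9.2
position: [0.5399, 0.315, 0.2486]
eef_rot: [-2.112, 2.314, -0.006]
contact_force: [0.8, -0.1, -0.1]
grip_width: 0.502
```

```bash
sed -i "s/print('tilt'/0;print('tilt'/" plate.py; python3 plate.py 4 0.008; python3 -c "
from h import *
c=cam('wrist'); save(c,'w4')"
```

```text
t 9.2 pos [0.5399 0.315  0.2486] rv [-2.112  2.314 -0.006] F [ 0.8 -0.1 -0.1] grip 0.502
tool yaw -95.22820965749547
scene 2012 z 0.012113569975651405
tilt [-0.00106548  0.00245454]
scene ((539.3974609375, 316.0707702636719), (76.08345794677734, 272.4217834472656), 85.08832550048828)
top 2227 z 0.01331146712732341
tilt [-0.00159245 -0.00676407]
top ((536.4153442382812, 316.14007568359375), (76.27111053466797, 269.5823669433594), 84.9412841796875)
```

View pics/w4.png

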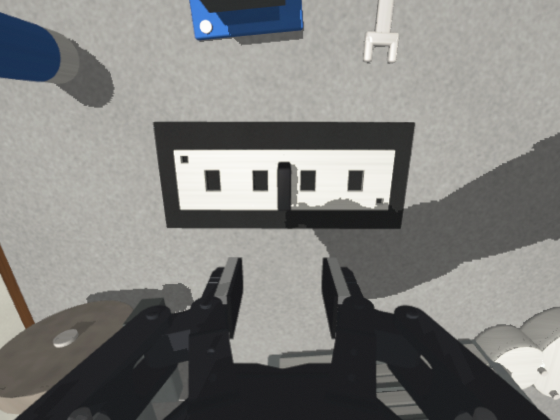

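Plate lies centred on the mat, within about 2 mm. Before working among the knobs, I'll check the finger and linkage geometry from the wrist depth.

```bash
python3 -c "
from h import *
c=cam('wrist'); s=bot.state(); W=cloud(c)
R=Rn.from_rotvec(s['eef_rot']).as_matrix(); T=(W-s['position'])@R
m=(T[...,2]<.05)&np.isfinite(T[...,2])
for z0 in np.arange(-.12,.03,.01):
  q=T[m&(T[...,2]>z0)&(T[...,2]<=z0+.01)]
  if len(q): print('z',round(z0,3),len(q),'y',q[:,1].min().round(3),q[:,1].max().round(3),'x',q[:,0].min().round(3),q[:,0].max().round(3))
"
```

```text
z -0.09 5444 y -0.067 0.066 x 0.008 0.021
z -0.08 11320 y -0.065 0.065 x -0.006 0.019
z -0.07 8513 y -0.063 0.061 x -0.013 0.019
z -0.06 4544 y -0.059 0.059 x -0.014 0.018
z -0.05 6056 y -0.056 0.055 x -0.013 0.015
z -0.04 1564 y -0.051 0.052 x -0.011 0.014
z -0.03 1110 y -0.035 0.035 x -0.011 0.012
z -0.02 906 y -0.035 0.035 x -0.011 0.012
z -0.01 727 y -0.035 0.034 x -0.011 0.012
z -0.0 252 y -0.033 0.032 x -0.011 0.012
```

Call:
step_arm:
  targets:
    - [[-0.02,-0.05,0,0,0,-0.09,0],[-0.03,-0.1,0,0,0,-0.18,0],[-0.05,-0.15,0,0,0,-0.27,0],[-0.06,-0.2,0,0,0,-0.36,0],[-0.08,-0.25,0,0,0,-0.45,0],[-0.1,-0.3,0,0,0,-0.54,0],[-0.11,-0.35,0,0,0,-0.63,0],[-0.13,-0.4,0,0,0,-0.72,-0.1],[-0.141,-0.441,0,0,0,-0.81,-0.1],[-0.141,-0.441,0,0,0,-0.942,-0.1],[-0.141,-0.441,0,0,0,-0.942,-0.1],[-0.141,-0.441,0,0,0,-0.942,-0.1]]

```text
clock: 10.6
position: [0.4664, 0.0936, 0.2391]
eef_rot: [-0.002, -3.138, -0.001]
contact_force: [0.1, 0.5, 0.9]
grip_width: 0.451
```

Call:
step_arm:
  targets:
    - [[0.004,0.002,0,0,0,0,-0.3],[0.004,0.002,0,0,0,0,-0.3],[0.004,0.002,0,0,0,0,-0.3],[0.004,0.002,0,0,0,0,-0.3]]

```text
clock: 11.0
position: [0.4692, 0.0949, 0.2412]
eef_rot: [0.001, -3.141, -0.0]
contact_force: [-0.7, 0.3, 0.8]
grip_width: 0.348
```

```bash
cat > gw.py <<'E'
from h import *
import sys
c=cam('wrist'); save(c,'w'+sys.argv[1]); s=st(); W=cloud(c)
R=Rn.from_rotvec(s['eef_rot']).as_matrix(); T=(W-s['position'])@R
m=(T[...,2]<.05)&np.isfinite(T[...,2])
for z0 in np.arange(-.1,.02,.01):
  q=T[m&(T[...,2]>z0)&(T[...,2]<=z0+.01)]
  if len(q): print('z',round(z0,3),len(q),'y',q[:,1].min().round(3),q[:,1].max().round(3),'x',q[:,0].min().round(3),q[:,0].max().round(3))
E
python3 gw.py 5
```

```text
t 11.05 pos [0.4693 0.0949 0.2413] rv [ 1.000e-03 -3.142e+00 -0.000e+00] F [-0.   1.1 -0.3] grip 0.353
z -0.09 3401 y -0.065 0.066 x 0.01 0.021
z -0.08 11544 y -0.066 0.065 x -0.003 0.019
z -0.07 9810 y -0.061 0.06 x -0.013 0.019
z -0.06 4664 y -0.056 0.056 x -0.013 0.018
z -0.05 6465 y -0.052 0.052 x -0.013 0.015
z -0.04 1945 y -0.047 0.047 x -0.012 0.015
z -0.03 1108 y -0.032 0.032 x -0.012 0.013
z -0.02 858 y -0.028 0.028 x -0.011 0.012
z -0.01 714 y -0.028 0.029 x -0.011 0.012
z -0.0 395 y -0.028 0.028 x -0.011 0.012
z 0.01 4 y -0.015 0.015 x -0.0 0.001
```

View pics/w5.png

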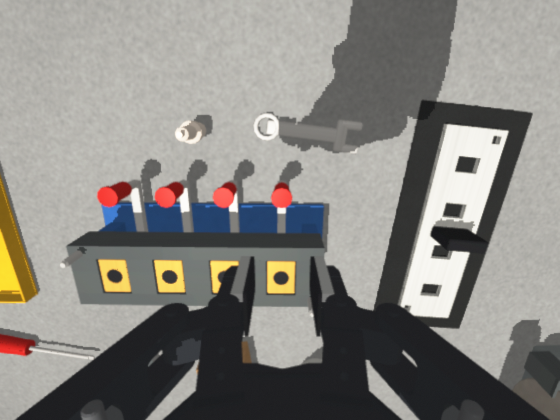

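```bash
python3 -c "
from h import *
c=cam('wrist'); W=cloud(c); f=c['frame']
for (u,v) in [(138,212),(138,200),(185,212),(233,207),(283,210),(282,214)]:
  print((u,v),f[v,u],W[v,u].round(4))
c=cam('top'); W=cloud(c)
for u in (237,261,286,311):
  for v in (248,252,256,258): print(u,v,c['frame'][v,u],W[v,u].round(4))
"
```

```text
(138, 212) [201 197 189] [ 0.5061 -0.0849  0.0253]
(138, 200) [248 246 242] [ 0.491  -0.0835  0.0234]
(185, 212) [141 139 134] [ 0.5064 -0.0262  0.024 ]
(233, 207) [254 253 252] [0.4997 0.0343 0.024 ]
(283, 210) [251 250 247] [0.5036 0.0964 0.0238]
(282, 214) [139 137 132] [0.5086 0.0951 0.0245]
237 248 [36 31 28] [0.4326 0.043  0.6822]
237 252 [44 33 28] [0.4288 0.0435 0.6757]
237 256 [74 51 44] [0.4396 0.0542 0.5367]
237 258 [62 37 32] [0.4342 0.0523 0.5607]
261 248 [94 90 83] [0.5162 0.0337 0.0234]
261 252 [109 103  97] [0.5056 0.0337 0.0288]
261 256 [208 198 186] [0.4962 0.0339 0.0241]
261 258 [207 197 185] [0.4911 0.0339 0.0248]
286 248 [89 86 83] [ 0.5149 -0.0285  0.026 ]
286 252 [110 107 103] [ 0.505  -0.0283  0.0254]
286 256 [198 188 177] [ 0.4948 -0.028   0.0275]
286 258 [203 194 181] [ 0.4897 -0.0279  0.0284]
311 248 [65 69 77] [ 0.5154 -0.0915  0.0134]
311 252 [162 156 150] [ 0.5056 -0.0913  0.0117]
311 256 [182 174 162] [ 4.968e-01 -9.180e-02  1.000e-04]
311 258 [180 172 161] [ 0.4911 -0.0913  0.0057]
```

The rod arms are low (z≈0.024). Closing the jaws along x is therefore safe for every knob, and it's also the yaw needed for the blocks. Turning now.

Call:
step_arm:
  targets:
    - [[0,0,0,0,0,-0.1,-0.2],[0,0,0,0,0,-0.2,-0.2],[0,0,0,0,0,-0.3,-0.2],[0,0,0,0,0,-0.4,-0.2],[0,0,0,0,0,-0.5,-0.2],[0,0,0,0,0,-0.6,-0.2],[0,0,-0.03,0,0,-0.7,-0.2],[0,0,-0.06,0,0,-0.8,-0.2],[0,0,-0.09,0,0,-0.9,-0.2],[0,0,-0.12,0,0,-1,-0.2],[0,0,-0.12,0,0,-1,-0.2],[0,0,-0.12,0,0,-1,-0.2]]

```text
clock: 12.35
position: [0.469, 0.0948, 0.1809]
eef_rot: [-2.222, -2.22, 0.001]
contact_force: [0.0, 0.4, 0.0]
grip_width: 0.4
```

```bash
cat > knobs.py <<'E'
from h import *
import sys
for n in sys.argv[2:]:
  c=cam(n); save(c,n+sys.argv[1]); W=cloud(c); hsv=cv2.cvtColor(c['frame'],cv2.COLOR_RGB2HSV)
  H,S,V=[hsv[...,i].astype(int) for i in range(3)]
  m=((H<8)|(H>172))&(S>140)&(V>70)&(W[...,0]>.42)&(W[...,0]<.52)&(abs(W[...,1])<.14)&(W[...,2]<.14)
  for i,y in enumerate((-.0855,-.0255,.0345,.0945)):
    mm=m&(abs(W[...,1]-y)<.03)
    if mm.sum()<15: print(n,i,'hidden'); continue
    zt=np.percentile(W[mm][:,2],80); h=mm&(abs(W[...,2]-zt)<.006); zt=np.median(W[h][:,2])
    k=np.vstack(cv2.findContours(h.astype(np.uint8),0,1)[0])[:,0].astype(float)
    (x,yy),r=cv2.minEnclosingCircle((toplane(c,k,zt)[:,:2]*1000).astype(np.float32))
    print(n,i,'n',h.sum(),'top z',round(zt*1000,1),'centre',round(x,1),round(yy,1),'r',round(r,1))
E
st=1; python3 -c "from h import *; st()"; python3 knobs.py 6 wrist top scene
```

```text
t 12.35 pos [0.469  0.0948 0.1809] rv [-2.222e+00 -2.220e+00  1.000e-03] F [0.  0.4 0. ] grip 0.4
wrist 0 n 118 top z 67.2 centre 470.2 -78.5 r 8.3
wrist 1 n 371 top z 81.7 centre 470.1 -23.6 r 12.6
wrist 2 n 434 top z 81.0 centre 470.8 35.7 r 12.0
wrist 3 n 501 top z 81.5 centre 471.1 95.3 r 11.2
top 0 n 60 top z 83.1 centre 468.9 -83.3 r 10.4
top 1 n 55 top z 82.9 centre 468.7 -24.4 r 9.7
top 2 n 56 top z 82.6 centre 468.9 34.9 r 10.1
top 3 hidden
scene 0 n 42 top z 82.2 centre 473.9 -84.6 r 11.2
scene 1 n 43 top z 81.6 centre 474.8 -24.2 r 12.4
scene 2 n 49 top z 81.3 centre 473.5 35.6 r 12.4
scene 3 n 47 top z 81.6 centre 474.3 94.4 r 11.2
```

View pics/wrist6.png

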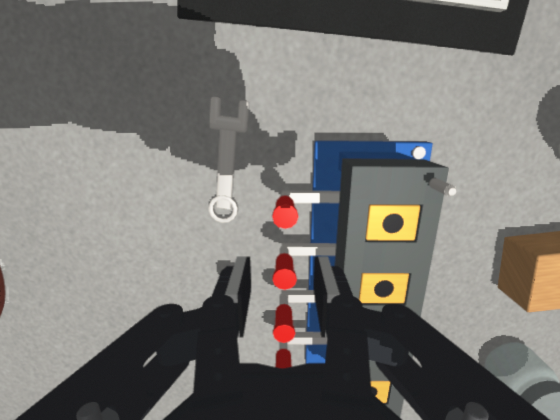

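Call:
step_arm:
  newtons: 60
  targets:
    - [[0.002,0,-0.08,0,0,0,-0.2],[0.002,0,-0.15,0,0,0,-0.2],[0.002,0,-0.2,0,0,0,-0.2],[0.002,0,-0.234,0,0,0,-0.2],[0.002,0,-0.234,0,0,0,-0.2],[0.002,0,-0.234,0,0,0,-1],[0.002,0,-0.234,0,0,0,-1],[0.002,0,-0.234,0,0,0,-1],[0.002,0,-0.234,0,0,0,-1]]

```text
clock: 13.4
position: [0.4714, 0.0948, 0.0656]
eef_rot: [2.22, 2.22, 0.003]
contact_force: [3.2, 0.7, 0.6]
grip_width: 0.228
```

Call:
step_arm:
  targets:
    - [[0,0,0.008,0,0,0,-1],[0,0,0.016,0,0,0,-1],[0,0,0.024,0,0,0,-1],[0,0,0.032,0,0,0,-1],[0,0,0.04,0,0,0,-1],[0,0,0.046,0,0,0,-1],[0,0,0.05,0,0,0,-1],[0,0,0.053,0,0,0,-1],[0,0,0.053,0,0,0,-1]]

```text
clock: 14.3
position: [0.4713, 0.0947, 0.0915]
eef_rot: [2.22, 2.22, 0.003]
contact_force: [6.3, 0.7, -4.1]
grip_width: 0.224
```

Call:
step_arm:
  targets:
    - [[0,0,0.002,0,0,0,-1],[0,0,0.004,0,0,0,-1],[0,0,0.006,0,0,0,-1],[0,0,0.006,0,0,0,-1]]

```text
clock: 14.7
position: [0.4712, 0.0948, 0.093]
eef_rot: [2.221, 2.22, 0.002]
contact_force: [13.8, 0.8, -19.2]
grip_width: 0.22
```

```bash
python3 knobs.py 7 wrist scene
```

```text
wrist 0 hidden
wrist 1 hidden
wrist 2 n 868 top z 81.1 centre 471.1 36.7 r 12.4
wrist 3 n 1610 top z 109.1 centre 471.1 95.7 r 12.2
scene 0 n 37 top z 82.9 centre 473.7 -84.5 r 10.6
scene 1 n 40 top z 81.9 centre 473.2 -24.7 r 10.8
scene 2 n 49 top z 80.9 centre 473.1 35.6 r 12.4
scene 3 hidden
```

View pics/scene7.png

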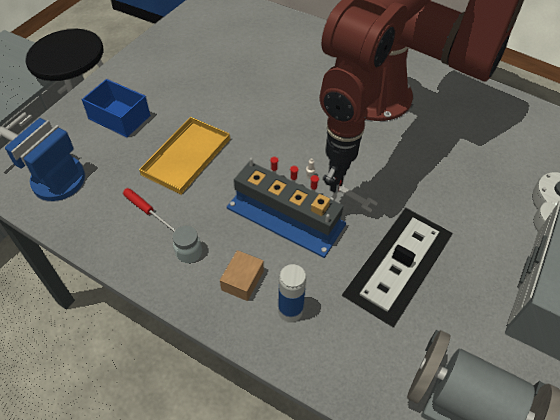

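Rod 3 hit its top stop, with its head at 109 mm. I'll ease off, release, and hop to knob 2.

Call:
step_arm:
  targets:
    - [[0,0,-0.003,0,0,0,-1],[0,0,-0.003,0,0,0,-0.5],[0,0,-0.003,0,0,0,-0.2],[0,0,-0.003,0,0,0,-0.2],[0.002,0,0.05,0,0,0,-0.2],[0.002,0,0.106,0,0,0,-0.2],[0.002,-0.06,0.106,0,0,0,-0.2],[0.002,-0.12,0.106,0,0,0,-0.2],[0.002,-0.12,0.04,0,0,0,-0.2],[0.002,-0.12,-0.03,0,0,0,-0.2],[0.002,-0.12,-0.059,0,0,0,-0.2],[0.002,-0.12,-0.059,0,0,0,-0.2]]

```text
clock: 16.0
position: [0.4695, 0.0352, 0.0625]
eef_rot: [-2.219, -2.219, 0.003]
contact_force: [-0.2, 0.8, -0.5]
grip_width: 0.398
```

Call:
step_arm:
  targets:
    - [[0,0,0,0,0,0,-1],[0,0,0,0,0,0,-1],[0,0,0,0,0,0,-1],[0,0,0,0,0,0,-1],[0,0,0.008,0,0,0,-1],[0,0,0.016,0,0,0,-1],[0,0,0.024,0,0,0,-1],[0,0,0.032,0,0,0,-1],[0,0,0.04,0,0,0,-1],[0,0,0.048,0,0,0,-1],[0,0,0.053,0,0,0,-1],[0,0,0.053,0,0,0,-1]]

```text
clock: 17.2
position: [0.4711, 0.0349, 0.0914]
eef_rot: [-2.221, -2.221, 0.0]
contact_force: [-7.1, 0.8, -1.6]
grip_width: 0.222
```

Call:
step_arm:
  targets:
    - [[0,0,0.002,0,0,0,-1],[0,0,0.004,0,0,0,-1],[0,0,0.006,0,0,0,-1],[0,0,0.006,0,0,0,-1]]

```text
clock: 17.6
position: [0.4711, 0.0349, 0.0937]
eef_rot: [-2.221, -2.221, 0.0]
contact_force: [-5.8, 1.5, -7.9]
grip_width: 0.221
```

```bash
python3 knobs.py 8 wrist scene
```

```text
wrist 0 hidden
wrist 1 n 870 top z 81.6 centre 470.1 -23.4 r 12.6
wrist 2 n 1582 top z 109.1 centre 470.9 35.7 r 12.2
wrist 3 n 2199 top z 109.1 centre 471.2 94.6 r 10.9
scene 0 n 39 top z 82.1 centre 474.0 -84.6 r 11.3
scene 1 n 43 top z 81.7 centre 473.7 -25.2 r 11.0
scene 2 hidden
scene 3 n 46 top z 108.8 centre 474.8 94.6 r 10.7
```

Call:
step_arm:
  targets:
    - [[0,0,0.002,0,0,0,-1],[0,0,0.002,0,0,0,-1],[0,0,-0.001,0,0,0,-0.5],[0,0,-0.001,0,0,0,-0.2],[0,0,-0.001,0,0,0,-0.2],[0,0,0.05,0,0,0,-0.2],[0,0,0.104,0,0,0,-0.2],[0,-0.06,0.104,0,0,0,-0.2],[0,-0.12,0.104,0,0,0,-0.2],[0,-0.12,0.04,0,0,0,-0.2],[0,-0.12,-0.03,0,0,0,-0.2],[0,-0.12,-0.059,0,0,0,-0.2]]

```text
clock: 18.9
position: [0.4709, -0.0254, 0.0628]
eef_rot: [-2.222, -2.22, 0.0]
contact_force: [0.2, 0.4, 0.3]
grip_width: 0.401
```

Call:
step_arm:
  targets:
    - [[0,0,0,0,0,0,-0.2],[0,0,0,0,0,0,-1],[0,0,0,0,0,0,-1],[0,0,0,0,0,0,-1],[0,0,0,0,0,0,-1],[0,0,0.008,0,0,0,-1],[0,0,0.016,0,0,0,-1],[0,0,0.024,0,0,0,-1],[0,0,0.032,0,0,0,-1],[0,0,0.04,0,0,0,-1],[0,0,0.048,0,0,0,-1],[0,0,0.053,0,0,0,-1]]

```text
clock: 20.1
position: [0.4706, -0.0253, 0.0918]
eef_rot: [-2.221, -2.221, 0.003]
contact_force: [-5.3, -1.6, -7.2]
grip_width: 0.222
```

Call:
step_arm:
  targets:
    - [[0,0,0.002,0,0,0,-1],[0,0,0.004,0,0,0,-1],[0,0,0.006,0,0,0,-1],[0,0,0.007,0,0,0,-1],[0,0,0.007,0,0,0,-1]]

```text
clock: 20.6
position: [0.4706, -0.0252, 0.0937]
eef_rot: [-2.221, -2.22, 0.002]
contact_force: [-2.2, -4.1, -19.8]
grip_width: 0.227
```

```bash
python3 knobs.py 9 wrist scene
```

```text
wrist 0 n 867 top z 81.9 centre 470.4 -83.2 r 12.4
wrist 1 n 1579 top z 109.1 centre 470.3 -24.3 r 12.2
wrist 2 n 2192 top z 108.9 centre 470.7 34.6 r 10.9
wrist 3 n 1720 top z 109.1 centre 471.2 92.7 r 10.5
scene 0 n 42 top z 81.8 centre 473.7 -84.7 r 11.3
scene 1 hidden
scene 2 n 43 top z 109.1 centre 475.2 35.8 r 10.7
scene 3 n 52 top z 109.4 centre 474.1 93.9 r 11.9
```

Call:
step_arm:
  targets:
    - [[0,0,-0.003,0,0,0,-1],[0,0,-0.003,0,0,0,-0.5],[0,0,-0.003,0,0,0,-0.2],[0,0,-0.003,0,0,0,-0.2],[0,0,0.05,0,0,0,-0.2],[0,0,0.104,0,0,0,-0.2],[0,-0.06,0.104,0,0,0,-0.2],[0,-0.119,0.104,0,0,0,-0.2],[0,-0.119,0.04,0,0,0,-0.2],[0,-0.119,-0.03,0,0,0,-0.2],[0,-0.119,-0.059,0,0,0,-0.2],[0,-0.119,-0.059,0,0,0,-0.2]]

```text
clock: 21.9
position: [0.4708, -0.0842, 0.064]
eef_rot: [-2.22, -2.22, 0.0]
contact_force: [0.0, 0.3, 0.6]
grip_width: 0.402
```

Call:
step_arm:
  targets:
    - [[0,0,0,0,0,0,-0.2],[0,0,0,0,0,0,-1],[0,0,0,0,0,0,-1],[0,0,0,0,0,0,-1],[0,0,0,0,0,0,-1],[0,0,0.008,0,0,0,-1],[0,0,0.016,0,0,0,-1],[0,0,0.024,0,0,0,-1],[0,0,0.032,0,0,0,-1],[0,0,0.04,0,0,0,-1],[0,0,0.048,0,0,0,-1],[0,0,0.053,0,0,0,-1]]

```text
clock: 23.1
position: [0.4701, -0.085, 0.0917]
eef_rot: [-2.221, -2.22, 0.004]
contact_force: [-5.4, -4.0, -7.7]
grip_width: 0.223
```

Call:
step_arm:
  targets:
    - [[0,0,0.002,0,0,0,-1],[0,0,0.004,0,0,0,-1],[0,0,0.006,0,0,0,-1],[0,0,0.007,0,0,0,-1],[0,0,0.007,0,0,0,-1]]

```text
clock: 23.6
position: [0.4701, -0.085, 0.0948]
eef_rot: [-2.221, -2.22, 0.004]
contact_force: [-5.2, -4.0, -8.0]
grip_width: 0.222
```

```bash
python3 knobs.py 10 wrist scene
```

```text
wrist 0 n 1538 top z 109.1 centre 470.2 -84.0 r 12.1
wrist 1 n 2161 top z 109.1 centre 470.4 -25.4 r 10.9
wrist 2 n 1808 top z 108.9 centre 470.7 32.7 r 10.6
wrist 3 hidden
scene 0 hidden
scene 1 n 45 top z 109.0 centre 474.5 -24.6 r 11.0
scene 2 n 52 top z 108.4 centre 473.3 35.7 r 12.3
scene 3 n 53 top z 109.0 centre 473.8 93.7 r 11.9
```

Call:
step_arm:
  targets:
    - [[0,0,0.002,0,0,0,-1],[0,0,0.003,0,0,0,-1],[0,0,0,0,0,0,-0.5],[0,0,0,0,0,0,-0.2],[0,0,0,0,0,0,-0.2],[0,0,0.06,0,0,0,0],[0,0,0.14,0,0,0,0.4],[0,0,0.2,0,0,0,0.4],[0,0,0.24,0,0,0,0.4],[0,0,0.24,0,0,0,0.4]]

```text
clock: 24.7
position: [0.4732, -0.0855, 0.2192]
eef_rot: [2.217, 2.217, 0.004]
contact_force: [-0.5, -0.3, 0.4]
grip_width: 0.699
```

```bash
cat > look.py <<'E'
from h import *
import sys
st()
for n in sys.argv[2:]:
  c=cam(n); save(c,n+sys.argv[1]); W=cloud(c); hsv=cv2.cvtColor(c['frame'],cv2.COLOR_RGB2HSV)
  H,S,V=[hsv[...,i].astype(int) for i in range(3)]
  ye=(H>12)&(H<32)&(S>110)&(V>60)
  m=ye&(W[...,2]>.105)&(W[...,2]<.13)&(abs(W[...,1])<.14)
  for k in cv2.findContours(m.astype(np.uint8),0,1)[0]:
    if cv2.contourArea(k)<40: continue
    mm=np.zeros(m.shape,np.uint8); cv2.drawContours(mm,[k],-1,1,-1); zt=np.nanmedian(W[(mm>0)&m][:,2])
    P=toplane(c,k[:,0].astype(float),zt)[:,:2]*1000; (x,y),(a,b),g=cv2.minAreaRect(P.astype(np.float32))
    print(n,'block top z',round(zt*1000,1),'c',round(x,1),round(y,1),'size',round(a,1),round(b,1),round(g,1))
  t=ye&(W[...,2]<.06)&(W[...,1]<-.18)&(W[...,2]>-.01)
  Q=W[t&(W[...,2]>.018)&(W[...,2]<.03)]
  if len(Q)>20: print(n,'tray rim n',len(Q),cv2.minAreaRect((Q[:,:2]*1000).astype(np.float32)))
  F=W[t&(W[...,2]<.009)]
  if len(F)>50: print(n,'floor n',len(F),cv2.minAreaRect((F[:,:2]*1000).astype(np.float32)))
  ks=cv2.findContours(t.astype(np.uint8),0,1)[0]
  if ks:
    k=max(ks,key=cv2.contourArea); print(n,'outer@24',cv2.minAreaRect((toplane(c,k[:,0].astype(float),.024)[:,:2]*1000).astype(np.float32)))
E
python3 look.py 11 wrist top scene
```

```text
t 24.7 pos [ 0.4732 -0.0855  0.2192] rv [2.217 2.217 0.004] F [-0.5 -0.3  0.4] grip 0.699
wrist block top z 118.5 c 552.7 -83.8 size 32.8 43.3 89.9
wrist block top z 119.1 c 553.2 -26.0 size 43.5 30.3 0.2
wrist block top z 118.7 c 553.7 32.5 size 31.5 43.1 89.7
wrist tray rim n 775 ((530.4923095703125, -322.7931213378906), (113.3478012084961, 266.0138854980469), 74.39385223388672)
wrist floor n 5017 ((528.8900756835938, -345.95806884765625), (149.7822723388672, 258.9478454589844), 89.95413970947266)
wrist outer@24 ((487.53240966796875, -307.76947021484375), (106.70052337646484, 166.4092559814453), 89.62787628173828)
top block top z 120.3 c 553.0 -25.1 size 27.9 39.9 89.1
top block top z 119.9 c 552.9 32.8 size 27.9 42.3 89.3
top block top z 120.1 c 553.7 92.9 size 42.0 27.9 0.2
top tray rim n 398 ((523.610107421875, -341.20562744140625), (241.33592224121094, 142.89190673828125), 0.6861793994903564)
top floor n 4289 ((527.9563598632812, -345.8991394042969), (244.00994873046875, 149.3144073486328), 0.07584524154663086)
top outer@24 ((523.1112060546875, -339.4796447753906), (241.45021057128906, 145.91139221191406), 0.7610737085342407)
scene block top z 118.3 c 562.8 94.9 size 51.1 33.0 0.4
scene block top z 117.8 c 561.6 35.8 size 33.9 49.7 89.9
scene block top z 118.3 c 561.6 -24.0 size 50.6 34.5 0.5
scene block top z 117.7 c 560.6 -84.1 size 35.5 48.5 88.5
scene tray rim n 436 ((526.7424926757812, -341.1458740234375), (248.02272033691406, 145.6844482421875), 0.6328446269035339)
scene floor n 2787 ((517.7283325195312, -350.651611328125), (260.00628662109375, 162.705322265625), 0.4190309941768646)
scene outer@24 ((532.2591552734375, -334.8697814941406), (251.8485870361328, 154.18167114257812), 0.49939191341400146)
```

View pics/scene11.png

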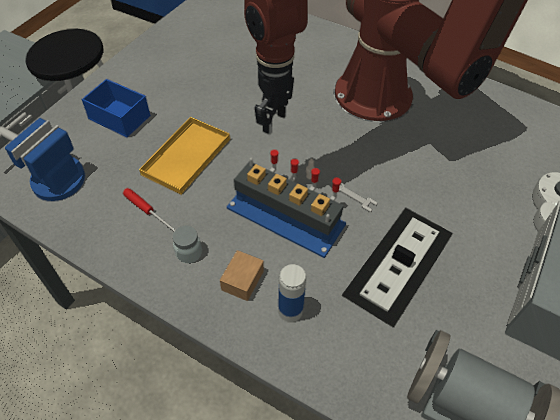

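View pics/wrist11.png

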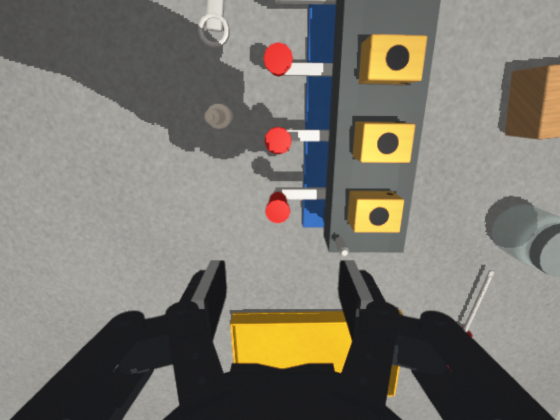

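All four blocks stand proud, tops at about 119 mm. The tray is centred near (0.524, -0.341) with yaw 0.7°. Moving above block 0.

Call:
step_arm:
  newtons: 60
  targets:
    - [[0.08,0,-0.02,0,0,0,0.4],[0.161,0,-0.08,0,0,0,0.4],[0.161,0,-0.1,0,0,0,0.4],[0.161,0,-0.1,0,0,0,0.4],[0.161,0,-0.1,0,0,0,0.4]]

```text
clock: 25.35
position: [0.5511, -0.0845, 0.165]
eef_rot: [-2.221, -2.221, 0.0]
contact_force: [0.0, -1.0, 0.8]
grip_width: 0.701
```

Call:
step_arm:
  targets:
    - [[0.004,-0.002,-0.05,0,0,0,0.4],[0.004,-0.002,-0.09,0,0,0,0.4],[0.004,-0.002,-0.108,0,0,0,0.4],[0.004,-0.002,-0.108,0,0,0,0.4],[0.004,-0.002,-0.108,0,0,0,-1],[0.004,-0.002,-0.108,0,0,0,-1],[0.004,-0.002,-0.108,0,0,0,-1],[0.004,-0.002,-0.108,0,0,0,-1],[0.004,-0.002,-0.108,0,0,0,-1]]

```text
clock: 26.25
position: [0.5544, -0.086, 0.1115]
eef_rot: [2.221, 2.22, 0.001]
contact_force: [2.2, -1.0, 2.8]
grip_width: 0.45
```

Call:
step_arm:
  targets:
    - [[0,0,0.02,0,0,0,-1],[0,0,0.06,0,0,0,-1],[0,0,0.1,0,0,0,-1],[0,-0.04,0.12,0,0,0,-1],[0.01,-0.12,0.12,0,0,0,-1],[0.02,-0.2,0.12,0,0,0,-1],[0.02,-0.28,0.12,0,0,0,-1],[0.03,-0.36,0.1,0,0,0,-1],[0.04,-0.44,0.06,0,0,0,-1],[0.049,-0.52,0.02,0,0,0,-1],[0.049,-0.574,0,0,0,0,-1],[0.049,-0.574,0,0,0,0,-1]]

```text
clock: 27.45
position: [0.5763, -0.3752, 0.1074]
eef_rot: [-2.223, -2.214, 0.001]
contact_force: [0.8, 1.3, -1.7]
grip_width: 0.449
```

```bash
python3 look.py 12 wrist top
```

```text
t 27.45 pos [ 0.5763 -0.3752  0.1074] rv [-2.223e+00 -2.214e+00  1.000e-03] F [ 0.8  1.3 -1.7] grip 0.449
wrist tray rim n 5623 ((524.3909912109375, -343.21697998046875), (240.9151611328125, 140.12258911132812), 0.8325546979904175)
wrist floor n 47404 ((518.8734741210938, -372.9711608886719), (267.5357360839844, 204.51454162597656), 0.7586545944213867)
wrist outer@24 ((524.6431274414062, -343.2217712402344), (239.5912322998047, 140.19300842285156), 0.818406343460083)
top block top z 120.1 c 553.1 -25.1 size 27.9 39.9 89.1
top block top z 120.0 c 552.9 32.8 size 27.8 42.3 89.6
top block top z 120.3 c 553.6 92.9 size 42.2 27.9 0.2
top tray rim n 155 ((614.7032470703125, -307.0828552246094), (89.29642486572266, 180.09494018554688), 42.331260681152344)
top floor n 1220 ((612.6403198242188, -316.0098876953125), (90.35206604003906, 190.5867462158203), 41.525184631347656)
top outer@24 ((581.3495483398438, -335.455322265625), (126.07027435302734, 139.75970458984375), 1.8271653652191162)
```

View pics/wrist12.png

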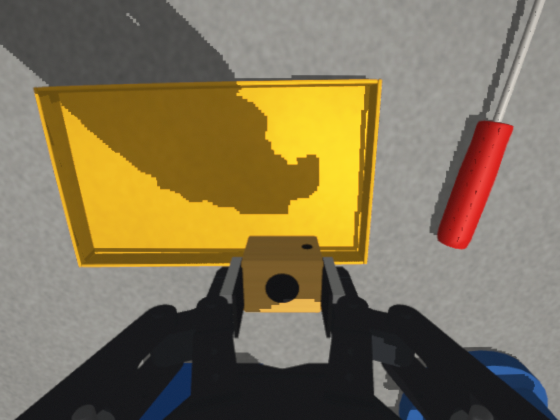

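View pics/top12.png

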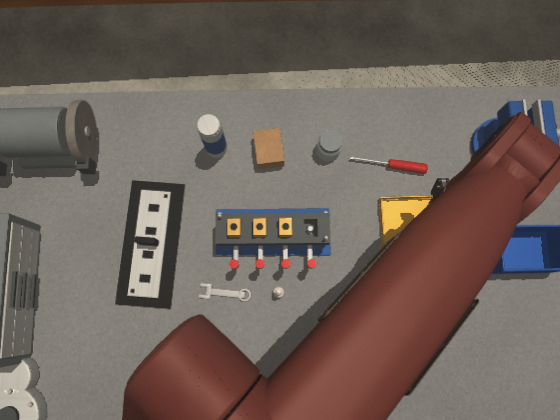

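The block is held square over the tray. From the wrist view the tray is at (0.5245, -0.3432), yaw 0.8°. Lowering.

Call:
step_arm:
  targets:
    - [[0.002,-0.004,-0.04,0,0,0,-1],[0.002,-0.004,-0.08,0,0,0,-1],[0.002,-0.004,-0.11,0,0,0,-1],[0.002,-0.004,-0.135,0,0,0,-1],[0.002,-0.004,-0.15,0,0,0,-1],[0.002,-0.004,-0.158,0,0,0,-1],[0.002,-0.004,-0.158,0,0,0,-1]]

```text
clock: 28.25
position: [0.5793, -0.3746, 0.0317]
eef_rot: [-2.221, -2.221, -0.0]
contact_force: [-0.1, 0.5, -1.2]
grip_width: 0.452
```

Call:
step_arm:
  targets:
    - [[0,0,-0.004,0,0,0,-1],[0,0,-0.007,0,0,0,-1],[0,0,-0.009,0,0,0,-1],[0,0,-0.009,0,0,0,-1]]

```text
clock: 28.65
position: [0.5797, -0.3752, 0.0296]
eef_rot: [2.22, 2.22, -0.0]
contact_force: [-3.7, 3.1, 10.0]
grip_width: 0.454
```

Call:
step_arm:
  targets:
    - [[0,0,0.002,0,0,0,0],[0,0,0.002,0,0,0,0.3],[0,0,0.002,0,0,0,0.3],[0,0,0.06,0,0,0,0.3],[0,0,0.14,0,0,0,0.3],[0,0.02,0.22,0,0,0,0.4],[-0.01,0.12,0.275,0,0,0,0.4],[-0.02,0.22,0.275,0,0,0,0.4],[-0.03,0.32,0.275,0,0,0,0.4],[-0.04,0.42,0.275,0,0,0,0.4],[-0.052,0.52,0.275,0,0,0,0.4],[-0.052,0.62,0.275,0,0,0,0.4]]

```text
clock: 29.85
position: [0.5527, -0.0705, 0.1649]
eef_rot: [2.222, 2.22, 0.0]
contact_force: [0.9, -1.1, 0.5]
grip_width: 0.701
```

Call:
step_arm:
  targets:
    - [[0,0.08,0,0,0,0,0.4],[0,0.08,0,0,0,0,0.4],[0,0.08,0,0,0,0,0.4],[0,0.08,0,0,0,0,0.4]]

```text
clock: 30.25
position: [0.5535, -0.033, 0.1648]
eef_rot: [2.222, 2.22, -0.0]
contact_force: [0.2, -0.9, 0.8]
grip_width: 0.702
```

```bash
python3 look.py 13 wrist top
```

```text
t 30.25 pos [ 0.5535 -0.033   0.1648] rv [ 2.222  2.22  -0.   ] F [ 0.2 -0.9  0.8] grip 0.702
wrist block top z 118.9 c 555.1 -23.7 size 39.5 33.6 0.1
wrist block top z 118.8 c 555.6 33.6 size 39.7 29.3 0.1
wrist block top z 119.1 c 556.2 90.2 size 39.6 27.9 0.1
wrist tray rim n 187 ((407.2940979003906, -294.65997314453125), (49.17568588256836, 17.001848220825195), 71.413330078125)
wrist floor n 140 ((512.0313720703125, -275.0120849609375), (231.2583465576172, 58.342071533203125), 15.246907234191895)
wrist outer@24 ((413.4274597167969, -284.06988525390625), (70.51351928710938, 17.932405471801758), 89.0030517578125)
top block top z 120.3 c 553.7 92.9 size 42.0 27.9 0.2
top tray rim n 528 ((523.3423461914062, -341.5615539550781), (241.18630981445312, 143.45071411132812), 0.5998019576072693)
top floor n 4437 ((527.982421875, -345.91168212890625), (242.855224609375, 151.5774383544922), 1.0575486421585083)
top outer@24 ((523.1351318359375, -339.3270263671875), (241.67001342773438, 146.32315063476562), 0.8718677759170532)
```

View pics/top13.png

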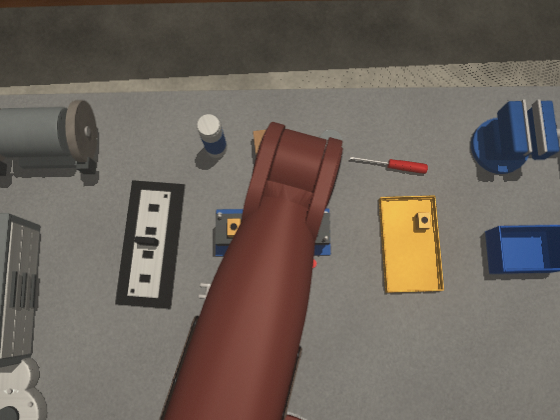

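Call:
step_arm:
  targets:
    - [[0.001,0.016,-0.04,0,0,0,0.4],[0.001,0.016,-0.08,0,0,0,0.4],[0.001,0.016,-0.107,0,0,0,0.4],[0.001,0.016,-0.107,0,0,0,0.4],[0.001,0.016,-0.107,0,0,0,-1],[0.001,0.016,-0.107,0,0,0,-1],[0.001,0.016,-0.107,0,0,0,-1],[0.001,0.016,-0.107,0,0,0,-1],[0.001,0.016,-0.107,0,0,0,-1]]

```text
clock: 31.25
position: [0.5545, -0.0246, 0.1122]
eef_rot: [2.221, 2.22, 0.001]
contact_force: [-0.1, -1.8, 3.2]
grip_width: 0.455
```

Call:
step_arm:
  targets:
    - [[0,0,0.02,0,0,0,-1],[0,0,0.06,0,0,0,-1],[0,0,0.1,0,0,0,-1],[0,-0.04,0.12,0,0,0,-1],[0,-0.12,0.12,0,0,0,-1],[0,-0.2,0.12,0,0,0,-1],[-0.02,-0.28,0.12,0,0,0,-1],[-0.06,-0.36,0.12,0,0,0,-1],[-0.1,-0.44,0.1,0,0,0,-1],[-0.14,-0.52,0.06,0,0,0,-1],[-0.169,-0.6,0.02,0,0,0,-1],[-0.169,-0.65,0,0,0,0,-1]]

```text
clock: 32.45
position: [0.4669, -0.351, 0.1094]
eef_rot: [-2.223, -2.217, 0.0]
contact_force: [0.9, 0.6, -0.9]
grip_width: 0.451
```

Call:
step_arm:
  targets:
    - [[0,-0.055,0,0,0,0,-1],[0,-0.055,0,0,0,0,-1],[0,-0.055,0,0,0,0,-1]]

```text
clock: 32.75
position: [0.4691, -0.3767, 0.111]
eef_rot: [-2.222, -2.22, -0.001]
contact_force: [-1.0, 0.9, -0.9]
grip_width: 0.456
```

```bash
python3 look.py 14 wrist
```

```text
t 32.75 pos [ 0.4691 -0.3767  0.111 ] rv [-2.222e+00 -2.220e+00 -1.000e-03] F [-1.   0.9 -0.9] grip 0.456
wrist tray rim n 5908 ((524.6759643554688, -343.04132080078125), (240.56500244140625, 140.4957275390625), 0.7663596868515015)
wrist floor n 44056 ((530.79296875, -348.40997314453125), (267.16058349609375, 155.8150634765625), 0.6975278854370117)
wrist outer@24 ((524.546142578125, -342.82611083984375), (239.64930725097656, 139.9090118408203), 0.7720855474472046)
```

View pics/wrist14.png

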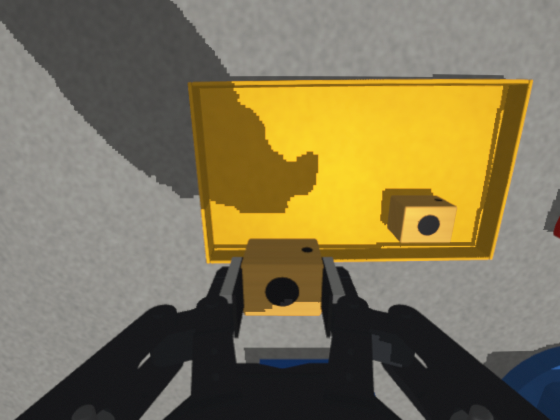

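Call:
step_arm:
  targets:
    - [[0.001,0,-0.04,0,0,0,-1],[0.001,0,-0.08,0,0,0,-1],[0.001,0,-0.11,0,0,0,-1],[0.001,0,-0.135,0,0,0,-1],[0.001,0,-0.15,0,0,0,-1],[0.001,0,-0.158,0,0,0,-1],[0.001,0,-0.161,0,0,0,-1],[0.001,0,-0.164,0,0,0,-1],[0.001,0,-0.164,0,0,0,-1]]

```text
clock: 33.7
position: [0.4701, -0.3771, 0.0298]
eef_rot: [2.221, 2.221, -0.0]
contact_force: [0.5, -0.9, -0.8]
grip_width: 0.452
```

Call:
step_arm:
  targets:
    - [[0,0,-0.002,0,0,0,-1],[0,0,-0.004,0,0,0,-1],[0,0,-0.004,0,0,0,0],[0,0,-0.002,0,0,0,0.3],[0,0,0,0,0,0,0.3],[0,0,0.06,0,0,0,0.3],[0,0,0.14,0,0,0,0.3],[0.01,0.02,0.22,0,0,0,0.4],[0.04,0.1,0.272,0,0,0,0.4],[0.08,0.18,0.272,0,0,0,0.4],[0.12,0.26,0.272,0,0,0,0.4],[0.167,0.34,0.272,0,0,0,0.4]]

```text
clock: 34.9
position: [0.554, -0.2054, 0.1659]
eef_rot: [2.222, 2.22, 0.0]
contact_force: [0.7, -0.2, 0.5]
grip_width: 0.699
```

Call:
step_arm:
  targets:
    - [[0,0.1,0,0,0,0,0.4],[0,0.2,0,0,0,0,0.4],[0,0.3,0,0,0,0,0.4],[0,0.4,0,0,0,0,0.4],[0,0.48,0,0,0,0,0.4],[0,0.48,0,0,0,0,0.4],[0,0.48,0,0,0,0,0.4]]

```text
clock: 35.6
position: [0.5534, 0.034, 0.1654]
eef_rot: [2.219, 2.223, 0.0]
contact_force: [0.6, -0.0, -0.2]
grip_width: 0.695
```

```bash
python3 look.py 15 wrist
```

```text
t 35.6 pos [0.5534 0.034  0.1654] rv [2.219 2.223 0.   ] F [ 0.6 -0.  -0.2] grip 0.695
wrist block top z 118.7 c 555.9 36.3 size 34.7 39.2 88.8
wrist block top z 119.0 c 556.2 94.0 size 39.7 29.5 0.2
```

View pics/wrist15.png

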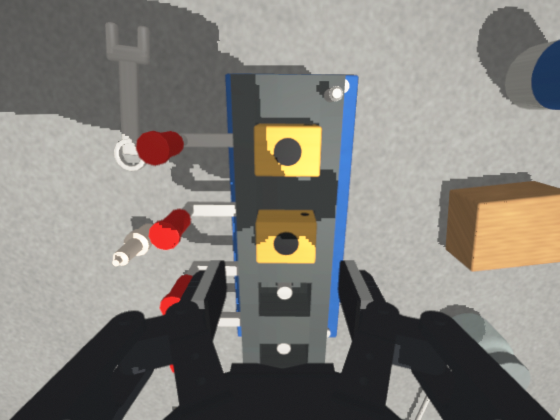

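Call:
step_arm:
  targets:
    - [[0.002,0.001,-0.04,0,0,0,0.4],[0.002,0.001,-0.08,0,0,0,0.4],[0.002,0.001,-0.107,0,0,0,0.4],[0.002,0.001,-0.107,0,0,0,0.4],[0.002,0.001,-0.107,0,0,0,-1],[0.002,0.001,-0.107,0,0,0,-1],[0.002,0.001,-0.107,0,0,0,-1],[0.002,0.001,-0.107,0,0,0,-1],[0.002,0.001,-0.107,0,0,0,-1]]

```text
clock: 36.55
position: [0.555, 0.0335, 0.1127]
eef_rot: [2.221, 2.22, 0.001]
contact_force: [1.1, -1.8, 2.7]
grip_width: 0.456
```

Call:
step_arm:
  targets:
    - [[0,0,0.02,0,0,0,-1],[0,0,0.06,0,0,0,-1],[0,0,0.1,0,0,0,-1],[0,-0.04,0.12,0,0,0,-1],[0,-0.12,0.12,0,0,0,-1],[0,-0.2,0.12,0,0,0,-1],[0.01,-0.28,0.12,0,0,0,-1],[0.02,-0.36,0.12,0,0,0,-1],[0.03,-0.44,0.1,0,0,0,-1],[0.04,-0.52,0.06,0,0,0,-1],[0.048,-0.6,0.02,0,0,0,-1],[0.048,-0.65,0.02,0,0,0,-1]]

```text
clock: 37.75
position: [0.5768, -0.2927, 0.118]
eef_rot: [-2.22, -2.216, 0.001]
contact_force: [0.1, 0.2, -0.0]
grip_width: 0.448
```

Call:
step_arm:
  targets:
    - [[0,-0.036,0,0,0,0,-1],[0,-0.036,0,0,0,0,-1],[0,-0.036,0,0,0,0,-1]]

```text
clock: 38.05
position: [0.5786, -0.3088, 0.1224]
eef_rot: [2.221, 2.221, 0.001]
contact_force: [-0.5, -0.4, -0.7]
grip_width: 0.453
```

```bash
python3 look.py 16 wrist
```

```text
t 38.05 pos [ 0.5786 -0.3088  0.1224] rv [2.221e+00 2.221e+00 1.000e-03] F [-0.5 -0.4 -0.7] grip 0.453
wrist tray rim n 4311 ((524.611328125, -343.0249938964844), (240.17388916015625, 140.93255615234375), 0.8337327241897583)
wrist floor n 23331 ((519.0396728515625, -352.64776611328125), (265.03192138671875, 160.17864990234375), 0.7679401636123657)
wrist outer@24 ((524.7527465820312, -340.68707275390625), (239.59613037109375, 143.95901489257812), 0.858073353767395)
```

View pics/wrist16.png

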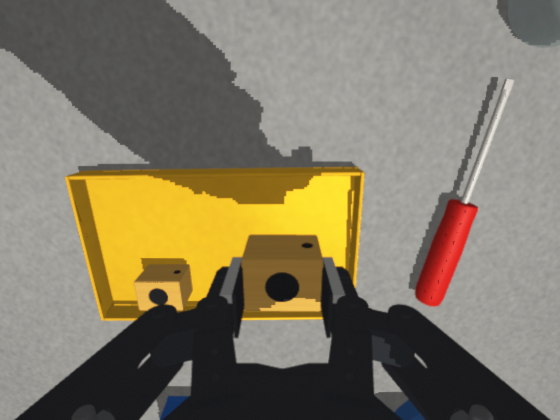

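Call:
step_arm:
  targets:
    - [[0.001,-0.001,-0.05,0,0,0,-1],[0.001,-0.001,-0.1,0,0,0,-1],[0.001,-0.001,-0.13,0,0,0,-1],[0.001,-0.001,-0.155,0,0,0,-1],[0.001,-0.001,-0.17,0,0,0,-1],[0.001,-0.001,-0.178,0,0,0,-1],[0.001,-0.001,-0.182,0,0,0,-1],[0.001,-0.001,-0.185,0,0,0,-1],[0.001,-0.001,-0.185,0,0,0,-1]]

```text
clock: 39.0
position: [0.5792, -0.31, 0.0298]
eef_rot: [2.221, 2.221, 0.0]
contact_force: [-0.1, -0.5, -0.8]
grip_width: 0.449
```

Call:
step_arm:
  targets:
    - [[0,0,-0.002,0,0,0,-1],[0,0,-0.004,0,0,0,-1],[0,0,-0.004,0,0,0,0],[0,0,-0.002,0,0,0,0.3],[0,0,0,0,0,0,0.3],[0,0,0.06,0,0,0,0.3],[0,0,0.14,0,0,0,0.3],[0,0.02,0.22,0,0,0,0.4],[-0.01,0.1,0.27,0,0,0,0.4],[-0.02,0.18,0.27,0,0,0,0.4],[-0.04,0.26,0.27,0,0,0,0.4],[-0.049,0.34,0.27,0,0,0,0.4]]

```text
clock: 40.2
position: [0.5539, -0.1385, 0.1647]
eef_rot: [2.222, 2.22, 0.0]
contact_force: [0.3, 0.7, -0.4]
grip_width: 0.698
```

Call:
step_arm:
  targets:
    - [[0,0.1,0,0,0,0,0.4],[0,0.2,0,0,0,0,0.4],[0,0.3,0,0,0,0,0.4],[0,0.4,0,0,0,0,0.4],[0,0.466,0,0,0,0,0.4],[0,0.466,0,0,0,0,0.4],[0,0.466,0,0,0,0,0.4]]

```text
clock: 40.9
position: [0.5544, 0.0938, 0.1644]
eef_rot: [2.22, 2.223, -0.0]
contact_force: [-0.6, -0.3, -0.2]
grip_width: 0.699
```

```bash
python3 look.py 17 wrist scene top
```

```text
t 40.9 pos [0.5544 0.0938 0.1644] rv [ 2.22   2.223 -0.   ] F [-0.6 -0.3 -0.2] grip 0.699
wrist block top z 118.9 c 556.3 96.2 size 39.5 34.3 0.2
scene block top z 118.0 c 562.5 96.7 size 32.2 49.7 81.1
scene tray rim n 587 ((526.8271484375, -341.00146484375), (245.31393432617188, 146.09669494628906), 0.483563631772995)
scene floor n 2157 ((516.5279541015625, -352.15093994140625), (262.16650390625, 163.65199279785156), 0.7241082191467285)
scene outer@24 ((532.2591552734375, -334.8697814941406), (251.8485870361328, 154.18167114257812), 0.49939191341400146)
top tray rim n 589 ((523.4132690429688, -341.55010986328125), (241.50205993652344, 143.80369567871094), 0.4415949285030365)
top floor n 3960 ((528.1915283203125, -345.47698974609375), (243.04396057128906, 150.16464233398438), 0.6300594806671143)
top outer@24 ((523.1351318359375, -339.3270263671875), (241.67001342773438, 146.32315063476562), 0.8718677759170532)
```

View pics/scene17.png

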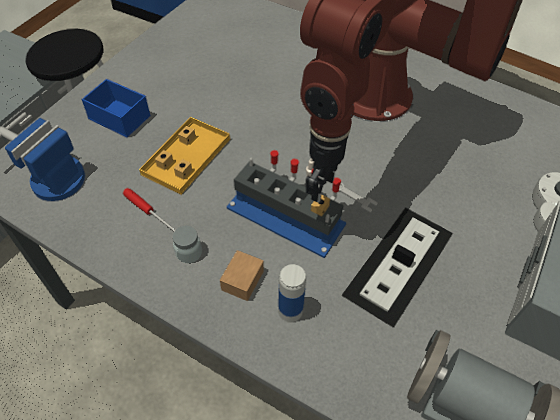

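View pics/wrist17.png

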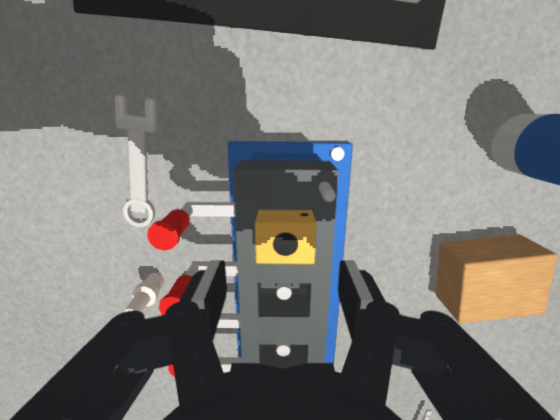

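Three blocks stand upright in the tray and block 3 is centred under the jaws. Grasping it.

Call:
step_arm:
  targets:
    - [[0.001,0.001,-0.04,0,0,0,0.4],[0.001,0.001,-0.08,0,0,0,0.4],[0.001,0.001,-0.106,0,0,0,0.4],[0.001,0.001,-0.106,0,0,0,0.4],[0.001,0.001,-0.106,0,0,0,-1],[0.001,0.001,-0.106,0,0,0,-1],[0.001,0.001,-0.106,0,0,0,-1],[0.001,0.001,-0.106,0,0,0,-1],[0.001,0.001,-0.106,0,0,0,-1]]

```text
clock: 41.95
position: [0.5555, 0.0936, 0.1122]
eef_rot: [2.221, 2.22, 0.001]
contact_force: [1.4, -1.0, 2.6]
grip_width: 0.451
```

Call:
step_arm:
  targets:
    - [[0,0,0.02,0,0,0,-1],[0,0,0.06,0,0,0,-1],[0,0,0.1,0,0,0,-1],[0,-0.04,0.12,0,0,0,-1],[0,-0.12,0.12,0,0,0,-1],[0,-0.2,0.12,0,0,0,-1],[0,-0.28,0.12,0,0,0,-1],[-0.01,-0.36,0.12,0,0,0,-1],[-0.05,-0.44,0.12,0,0,0,-1],[-0.09,-0.52,0.12,0,0,0,-1],[-0.13,-0.6,0.08,0,0,0,-1],[-0.173,-0.66,0.04,0,0,0,-1]]

```text
clock: 43.15
position: [0.4677, -0.2384, 0.1315]
eef_rot: [2.221, 2.219, 0.0]
contact_force: [0.4, -0.6, -1.6]
grip_width: 0.451
```

Call:
step_arm:
  targets:
    - [[0,-0.08,0,0,0,0,-1],[0,-0.149,-0.02,0,0,0,-1],[0,-0.149,-0.02,0,0,0,-1],[0,-0.149,-0.02,0,0,0,-1]]

```text
clock: 43.55
position: [0.4679, -0.3108, 0.1208]
eef_rot: [-2.222, -2.219, -0.001]
contact_force: [-0.7, 0.4, -1.1]
grip_width: 0.451
```

```bash
python3 look.py 18 wrist
```

```text
t 43.55 pos [ 0.4679 -0.3108  0.1208] rv [-2.222e+00 -2.219e+00 -1.000e-03] F [-0.7  0.4 -1.1] grip 0.451
wrist tray rim n 4764 ((525.3140869140625, -342.8097229003906), (240.62208557128906, 141.06594848632812), 0.9477741718292236)
wrist floor n 21319 ((530.6683959960938, -352.4351806640625), (265.0260009765625, 160.3385009765625), 0.8751134276390076)
wrist outer@24 ((524.671142578125, -340.5131530761719), (239.6586456298828, 143.97784423828125), 0.7427749037742615)
```

View pics/wrist18.png

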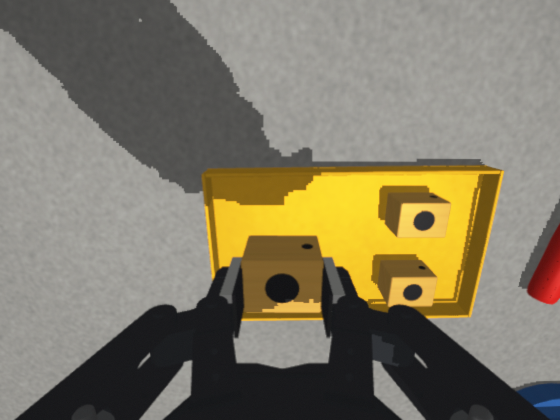

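Call:
step_arm:
  targets:
    - [[0.001,0,-0.05,0,0,0,-1],[0.001,0,-0.1,0,0,0,-1],[0.001,0,-0.13,0,0,0,-1],[0.001,0,-0.155,0,0,0,-1],[0.001,0,-0.17,0,0,0,-1],[0.001,0,-0.178,0,0,0,-1],[0.001,0,-0.183,0,0,0,-1],[0.001,0,-0.183,0,0,0,-1]]

```text
clock: 44.4
position: [0.4691, -0.311, 0.0302]
eef_rot: [2.221, 2.221, 0.0]
contact_force: [-0.9, -0.3, -0.1]
grip_width: 0.453
```

Call:
step_arm:
  targets:
    - [[0,0,-0.002,0,0,0,-1],[0,0,-0.004,0,0,0,-1],[0,0,-0.004,0,0,0,0],[0,0,-0.002,0,0,0,0.3],[0,0,0,0,0,0,0.3],[0,0,0.06,0,0,0,0.3],[0,0,0.14,0,0,0,0.3],[0,0.02,0.22,0,0,0,0.1],[0,0.1,0.29,0,0,0,-0.4],[0,0.18,0.29,0,0,0,-1],[0,0.26,0.29,0,0,0,-1],[0,0.34,0.29,0,0,0,-1]]

```text
clock: 45.6
position: [0.4689, -0.1395, 0.1754]
eef_rot: [2.221, 2.22, 0.001]
contact_force: [0.7, 1.2, -0.8]
grip_width: -0.001
```

Call:
step_arm:
  targets:
    - [[0.002,0.06,0,0,0,0,-1],[0.002,0.112,0,0,0,0,-1],[0.002,0.112,0,0,0,0,-1],[0.002,0.112,0,0,0,0,-1]]

```text
clock: 46.0
position: [0.4701, -0.0846, 0.1751]
eef_rot: [2.22, 2.222, 0.0]
contact_force: [-0.5, -0.1, 0.4]
grip_width: -0.005
```

```bash
python3 look.py 19 top; python3 knobs.py 20 wrist scene
```

```text
t 46.0 pos [ 0.4701 -0.0846  0.1751] rv [2.22  2.222 0.   ] F [-0.5 -0.1  0.4] grip -0.005
top tray rim n 550 ((523.2823486328125, -341.3124694824219), (240.99774169921875, 142.17596435546875), 0.7157994508743286)
top floor n 3579 ((528.132568359375, -345.759033203125), (242.7359619140625, 151.13006591796875), 0.7583135366439819)
top outer@24 ((523.152587890625, -339.43475341796875), (241.4638214111328, 146.19259643554688), 0.7146958112716675)
wrist 0 n 651 top z 107.0 centre 469.8 -84.6 r 11.3
wrist 1 n 798 top z 108.7 centre 470.3 -25.5 r 10.7
wrist 2 n 1085 top z 108.4 centre 470.5 33.7 r 10.9
wrist 3 hidden
scene 0 n 40 top z 106.8 centre 472.8 -85.4 r 10.9
scene 1 n 45 top z 109.0 centre 473.9 -24.7 r 11.5
scene 2 n 50 top z 108.5 centre 474.1 34.8 r 11.9
scene 3 n 53 top z 108.9 centre 473.8 95.3 r 11.8
```

View pics/scene20.png

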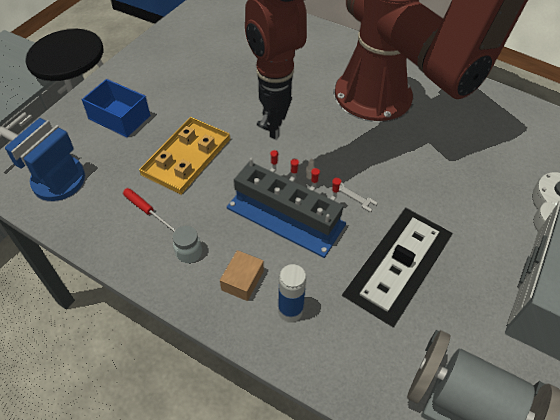

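All four blocks are side by side in the tray and the rods are still up. Next I'll push each knob down with shut fingertips.

Call:
step_arm:
  targets:
    - [[0,0,-0.07,0,0,0,-1],[0,0,-0.1,0,0,0,-1],[0,0,-0.11,0,0,0,-1],[0,0,-0.12,0,0,0,-1],[0,0,-0.13,0,0,0,-1],[0,0,-0.14,0,0,0,-1],[0,0,-0.15,0,0,0,-1],[0,0,-0.158,0,0,0,-1],[0,0,-0.164,0,0,0,-1],[0,0,-0.164,0,0,0,-1]]

```text
clock: 47.15
position: [0.4701, -0.0847, 0.0925]
eef_rot: [2.222, 2.221, 0.001]
contact_force: [0.3, -0.4, -0.4]
grip_width: -0.004
```

```bash
python3 knobs.py 21 wrist scene
```

```text
wrist 0 n 152 top z 79.5 centre 470.2 -81.5 r 9.4
wrist 1 n 2219 top z 108.7 centre 470.2 -25.4 r 11.0
wrist 2 n 1795 top z 108.3 centre 470.8 32.8 r 10.6
wrist 3 hidden
scene 0 n 12 top z 79.3 centre 479.2 -84.8 r 9.5
scene 1 n 41 top z 109.0 centre 474.6 -24.7 r 10.9
scene 2 n 47 top z 108.8 centre 474.3 34.8 r 11.9
scene 3 n 52 top z 108.7 centre 473.7 95.2 r 11.8
```

View pics/wrist21.png

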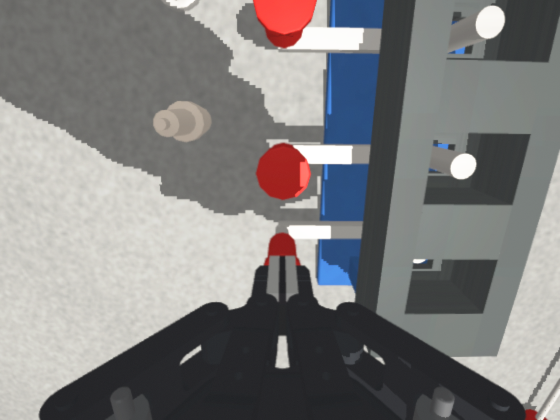

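Call:
step_arm:
  targets:
    - [[0,0,-0.001,0,0,0,-1],[0,0,-0.002,0,0,0,-1],[0,0,-0.003,0,0,0,-1],[0,0,-0.004,0,0,0,-1],[0,0,-0.004,0,0,0,-1]]

```text
clock: 47.75
position: [0.4699, -0.0846, 0.0919]
eef_rot: [2.221, 2.221, 0.001]
contact_force: [-5.2, 2.4, 12.7]
grip_width: 0.001
```

Call:
step_arm:
  targets:
    - [[0,0,-0.001,0,0,0,-1],[0,0,-0.002,0,0,0,-1],[0,0,-0.002,0,0,0,-1]]

```text
clock: 48.05
position: [0.47, -0.0846, 0.0918]
eef_rot: [2.221, 2.221, 0.0]
contact_force: [-8.9, 4.0, 20.3]
grip_width: 0.003
```

Rod 0 is on its bottom stop: 20 N with no further travel at TCP 0.0918. Same for rod 1.

Call:
step_arm:
  targets:
    - [[0,0,0.05,0,0,0,-1],[0,0,0.1,0,0,0,-1],[0,0.06,0.1,0,0,0,-1],[0,0.119,0.1,0,0,0,-1],[0,0.119,0.07,0,0,0,-1],[0,0.119,0.055,0,0,0,-1],[0,0.119,0.043,0,0,0,-1],[0,0.119,0.031,0,0,0,-1],[0,0.119,0.02,0,0,0,-1],[0,0.119,0.01,0,0,0,-1],[0,0.119,0.003,0,0,0,-1],[0,0.119,0.001,0,0,0,-1]]

```text
clock: 49.25
position: [0.4699, -0.0257, 0.0917]
eef_rot: [2.221, 2.22, -0.001]
contact_force: [-10.8, 4.5, 25.9]
grip_width: 0.001
```

Call:
step_arm:
  targets:
    - [[0,0,-0.001,0,0,0,-1],[0,0,-0.001,0,0,0,-1],[0,0,-0.001,0,0,0,-1]]

```text
clock: 49.55
position: [0.4699, -0.0256, 0.0918]
eef_rot: [2.221, 2.22, -0.001]
contact_force: [-10.7, 3.8, 22.8]
grip_width: 0.003
```

```bash
python3 knobs.py 22 wrist scene
```

```text
wrist 0 n 326 top z 81.0 centre 469.8 -82.7 r 12.3
wrist 1 n 200 top z 79.8 centre 470.3 -21.9 r 9.6
wrist 2 n 2242 top z 108.4 centre 470.8 34.6 r 10.9
wrist 3 n 1581 top z 108.6 centre 471.3 91.6 r 10.2
scene 0 n 41 top z 81.3 centre 473.4 -85.0 r 11.2
scene 1 n 16 top z 78.4 centre 474.9 -24.7 r 9.5
scene 2 n 44 top z 107.7 centre 474.2 36.0 r 10.8
scene 3 n 54 top z 108.8 centre 474.5 96.6 r 12.6
```

Call:
step_arm:
  targets:
    - [[0,0,0.05,0,0,0,-1],[0,0,0.1,0,0,0,-1],[0,0.06,0.1,0,0,0,-1],[0.001,0.12,0.1,0,0,0,-1],[0.001,0.12,0.07,0,0,0,-1],[0.001,0.12,0.055,0,0,0,-1],[0.001,0.12,0.043,0,0,0,-1],[0.001,0.12,0.031,0,0,0,-1],[0.001,0.12,0.02,0,0,0,-1],[0.001,0.12,0.01,0,0,0,-1],[0.001,0.12,0.003,0,0,0,-1],[0.001,0.12,0.001,0,0,0,-1]]

```text
clock: 50.85
position: [0.4703, 0.0343, 0.0917]
eef_rot: [2.221, 2.22, -0.001]
contact_force: [-12.4, 1.5, 26.9]
grip_width: -0.001
```

Call:
step_arm:
  targets:
    - [[0,0,0,0,0,0,-1],[0,0,0,0,0,0,-1]]

```text
clock: 51.05
position: [0.4703, 0.0343, 0.0918]
eef_rot: [2.221, 2.22, -0.001]
contact_force: [-8.7, 1.1, 18.9]
grip_width: -0.002
```

Call:
step_arm:
  targets:
    - [[0,0,0.05,0,0,0,-1],[0,0,0.1,0,0,0,-1],[0,0.06,0.1,0,0,0,-1],[0.001,0.12,0.1,0,0,0,-1],[0.001,0.12,0.07,0,0,0,-1],[0.001,0.12,0.055,0,0,0,-1],[0.001,0.12,0.043,0,0,0,-1],[0.001,0.12,0.031,0,0,0,-1],[0.001,0.12,0.02,0,0,0,-1],[0.001,0.12,0.01,0,0,0,-1],[0.001,0.12,0.003,0,0,0,-1],[0.001,0.12,0.001,0,0,0,-1]]

```text
clock: 52.25
position: [0.4709, 0.0944, 0.0918]
eef_rot: [2.221, 2.22, -0.001]
contact_force: [-9.8, 1.1, 21.6]
grip_width: -0.003
```

Call:
step_arm:
  targets:
    - [[0,0,0,0,0,0,-1],[0,0,0,0,0,0,-1]]

```text
clock: 52.45
position: [0.4709, 0.0943, 0.0918]
eef_rot: [2.221, 2.22, -0.001]
contact_force: [-6.9, -0.0, 15.4]
grip_width: -0.002
```

All four rods stop at the same TCP height (0.0918). I'll retreat well clear and inspect everything.

Call:
step_arm:
  targets:
    - [[0,0,0.06,0,0,0,-1],[0,0,0.14,0,0,0,-1],[0,0,0.22,0,0,0,-1],[0,0,0.3,0,0,0,-1],[-0.1,0,0.4,0,0,0,-1],[-0.15,0,0.48,0,0,0,-1],[-0.15,0,0.5,0,0,0,-1],[-0.15,0,0.5,0,0,0,-1]]

```text
clock: 53.25
position: [0.3961, 0.0943, 0.3445]
eef_rot: [2.218, 2.217, 0.005]
contact_force: [0.2, 0.2, -0.2]
grip_width: -0.0
```

```bash
python3 knobs.py 23 wrist scene top; python3 look.py 24 top scene; python3 plate.py 25 0.008
python3 - <<'E'
from h import *
a=cv2.imread('pics/top0.png');c=cam('top');b=c['frame'][:,:,::-1];save(c,'top26')
W=cloud(c); hsv=cv2.cvtColor(c['frame'],cv2.COLOR_RGB2HSV)
m=(W[...,2]>.028)&(W[...,2]<.045)&(W[...,1]<-.26)&(W[...,1]>-.43)&(W[...,0]>.4)&(W[...,0]<.65)
for k in cv2.findContours(m.astype(np.uint8),0,1)[0]:
  if cv2.contourArea(k)>30: print('blk',cv2.minAreaRect((toplane(c,k[:,0].astype(float),.035)[:,:2]*1000).astype(np.float32)), )
E
```

```text
wrist 0 n 141 top z 80.9 centre 469.2 -83.8 r 12.1
wrist 1 n 156 top z 80.8 centre 469.7 -24.0 r 11.7
wrist 2 n 171 top z 80.9 centre 470.0 35.5 r 11.3
wrist 3 n 187 top z 81.0 centre 470.1 95.0 r 11.0
scene 0 n 40 top z 80.4 centre 472.7 -85.4 r 11.2
scene 1 n 43 top z 81.0 centre 473.8 -25.5 r 11.6
scene 2 n 49 top z 80.9 centre 473.1 35.5 r 12.4
scene 3 n 47 top z 80.6 centre 473.7 96.6 r 11.8
top 0 n 58 top z 82.1 centre 469.0 -83.3 r 10.4
top 1 n 54 top z 82.5 centre 468.7 -24.5 r 9.7
top 2 n 54 top z 82.6 centre 468.9 34.9 r 10.1
top 3 hidden
t 53.4 pos [0.3962 0.0944 0.3399] rv [-2.222e+00 -2.221e+00  1.000e-03] F [0.2 0.6 0.1] grip 0.003
top tray rim n 607 ((523.7984619140625, -341.4989929199219), (241.95755004882812, 142.96437072753906), 0.8880385756492615)
top floor n 3699 ((527.953857421875, -345.7944641113281), (242.59373474121094, 150.33773803710938), 0.8095819354057312)
top outer@24 ((523.103271484375, -339.2381286621094), (241.4971160888672, 146.3389892578125), 0.7980626821517944)
scene tray rim n 619 ((526.1193237304688, -341.3458251953125), (244.5888214111328, 145.58
[... 450 characters left out ...]
415 0.00312589]
scene ((538.931640625, 316.10400390625), (77.02311706542969, 271.5880126953125), 84.67561340332031)
top 730 z 0.013398172246238273
tilt [-0.00115142  0.00790022]
top ((629.0567626953125, 307.6995849609375), (76.31039428710938, 83.85977935791016), 84.22023010253906)
blk ((467.1261291503906, -308.48980712890625), (31.792482376098633, 39.21514892578125), 88.9865951538086)
blk ((468.346923828125, -376.8996887207031), (32.3297233581543, 39.285491943359375), 88.93671417236328)
blk ((578.1268310546875, -307.2133483886719), (30.834869384765625, 38.0711784362793), 89.03447723388672)
blk ((578.3001708984375, -373.0863037109375), (32.48319625854492, 40.66029739379883), 89.0593032836914)
```

View pics/scene24.png

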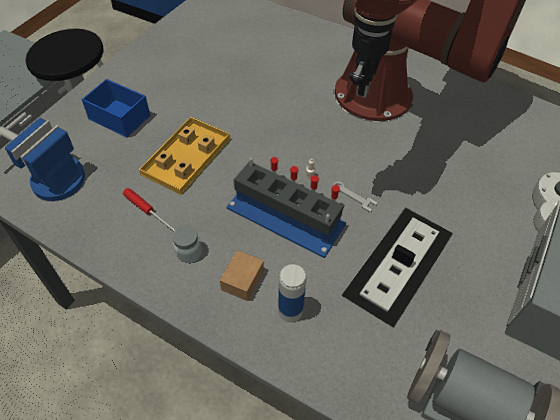

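View pics/top24.png

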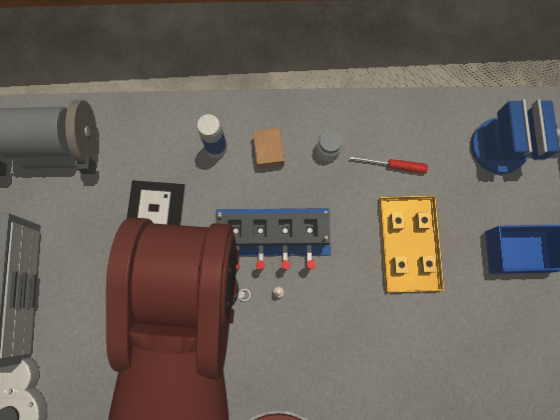

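Everything is in place: the plate is centred on the mat, all four blocks are on the tray floor, all knob heads are at about 81 mm, and the bystanders haven't moved. Handing in.

```bash
python3 -c "
from h import *
s=st(); print(np.abs(s['qd']).max()); print(bot.hand_in())"
```

```text
t 53.65 pos [0.3958 0.0947 0.3398] rv [-2.221e+00 -2.220e+00  2.000e-03] F [ 0.7  0.1 -0.1] grip 0.002
0.0043972059816637515
the job is handed in; nothing more can be done
None
```

I finished the job and handed it in at about 54 s. I lifted the plate level off its pins and laid it lengthwise on the mat, then raised all four rods to their top stops by their knobs. The four blocks (all were present) went into the tray in a 2 × 2 layout, and I pushed every rod back down.

**Last checks:**
- **Plate:** it lies flat, with its centre within about 2 mm of the mat's and its angle within about 0.5°. The top camera's last plate reading was no use because the arm blocked part of its view, so this relies on the scene camera and an earlier top view.
- **Blocks:** all four stand upright on the tray floor, apart from each other.
- **Rods:** every knob pressed solidly against its bottom stop with 15–27 N. All four heads then read 80–81 mm in the wrist and scene views, against 81 mm when fully down. The top camera read about 1.5 mm higher, as it had before the rods were moved, and could not see knob 3.
- **Rod 0:** it sank about 2 mm while raised, but its block still came out cleanly.
- **Everything else:** the tray had not moved, and the other items on the bench looked unmoved in the pictures. I saw no sign of a knock or of the grip slackening.

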